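# Right the fallen swab canister against the splash panel

### The job

The big swab canister has fallen on its side on the preparation bench. Stand it up again by driving its lid end against the steel splash panel until it tips upright, then slide it up to the panel so that it stands touching the panel's face, and let go. Keep the gripper and arm off its clean lid and knob, and leave the small canister, the bottle, the cup, the jar, the dish and the basket where they are.

Things in the scene. Friction and masses are not known exactly. Their poses are not given: they have to be found in the camera images.
- canister: big metal swab canister (friction 0.3), too wide to grip: body 112 mm diameter, 60 mm high, then a 10 mm cone to 75 mm diameter, then the lid; 103 mm tall with knob; 0.25 to 0.55 kg, centre of mass 28 mm above its flat bottom. Starts on its side, lid end to the panel. Origin: centre of bottom face; z from bottom to knob. Tipped up over 30 degrees it settles on its foot once the pusher draws back.
- canister_lid: fixed lid of the big canister with its knob, polished, slippery (friction 0.12): disc 72 mm diameter, 12 mm thick, ball knob 26 mm. Origin: underside of the lid, on the axis, 70 mm from the canister's bottom; z to the knob, its tip 33 mm away. Lying, the knob is 56 mm up: push the bottom face far below that, tool leaned back about 50 degrees, tips leading; a high push or upright tool jams.
- panel: the fixed upright steel splash panel, 400 mm wide, 170 mm high, 6 mm thick, with braces on its back that reach 76 mm behind the face. Origin: on the bench at the foot of the middle of its front face; x runs along the face, y points straight into the panel, so the canister lies on the -y side; z up. Starting the climb takes 8 to 25 N, then little.
- small_canister: a smaller canister of the same make, standing close to the panel: 76 mm diameter, 72 mm tall with its knob. Origin: centre of its foot. Not to be disturbed.
- bottle: a white plastic bottle standing close to the panel near its other end: 52 mm diameter, 130 mm tall. Origin: centre of its foot. Not to be disturbed.
- cup: an open steel cup, 68 mm diameter, 80 mm tall, standing on the bench. Origin: centre of its foot. Not to be disturbed.
- jar_amber: a brown glass jar, 60 mm diameter, 90 mm tall, standing behind the panel. Origin: centre of its foot. Not to be disturbed.
- dish: an empty open steel dish, 160 by 100 mm, 30 mm high, on the bench. Origin: centre of its underside. Not to be disturbed.
- basket: an empty open blue plastic basket, 200 by 140 mm, 80 mm high, on the bench. Origin: centre of its underside. Not to be disturbed.
Not all that is in view belongs to the job. What is shaped like the canister but purple is not meant.

How it is judged:
By the outcome, as a careful person would: the job done as asked, in the order asked, and still so for the second after the job is handed in, with the robot touching nothing.
It also fails if it takes over 61 s, if anything falls off the work surface, if the arm or the gripper's body presses on something with over 40 N, if the wrist force passes 120 N, or if a joint passes its speed limit or range.

### The arm

A 6-joint arm with a two-finger parallel gripper is mounted at the origin on the work surface. World frame = base frame: x ahead of the robot, y to its left, z up, the work surface at z = 0. Lengths are in m, angles in rad, forces in N, time in s.
With the tool pointing down it reaches from about 0.4 to 0.825 m from the base axis. Payload 7 kg.
Tool frame: the origin (TCP) lies at the very end of the fingers, on their centre line; the grasp point (between the pads) lies 19 mm behind it; z points along the fingers, y is the direction in which the jaws open and shut (so a half turn about z gives the same grasp; the last joint's range is limited). The gripper opens to 88 mm and grips with 3 to 60 N. Pads are 19 mm wide; open, the fingers measure 130 mm over their backs; the gripper's body (78 mm by 193 mm) begins 47 mm behind the grasp point.
Start: joints at [-1.013, 0.359, 0.012, 0, -1.224, -0.288], TCP at [0.18, -0.651, 0.227] pointing down, gripper open.
Joint ranges: [-3.07, 3.07], [-1.43, 2.12], [-1.02, 1.25], [-3.03, 1.67], [-3.05, -0], [-3.03, 3.03]. Speed limits (rad/s): [2.39, 2.39, 3.01, 3.14, 3.14, 3.14].

### API

Orientations are given as [roll, pitch, yaw] about the fixed x, y, z axes, in that order (R = Rz(yaw) Ry(pitch) Rx(roll)).
In Python, from station import arm, eyes, job, outline_of gives the robot as it stands.
- The arm moves only by the tool apply_moves, never from a script. Its argument "moves" is a list of rows, each a list of 5 numbers: the opening, from -1 (shut) to 1 (fully open), then the shift along the tool's x, y, z in m, then the turn about the tool's z in rad. A call has 1 to 12 rows; each row shifts and turns the commanded pose from where the row before left it, along the tool's axes as they then stand; what a row does not reach is not made up. A row lasts 1/12 s, in which the tool goes at most 41.7 mm and 7.16 degrees, less where a joint would pass 70% of its speed; a pose out of reach is approached as far as the arm can. A call with a gripper value outside its range is refused whole. The fingers move at their own pace and stop on an object; "newtons" is the grip in N (left out, the last holds). Time passes only in rows, so rows that do not move let the fingers close. It gives the time, the measured TCP pose, the force and the opening at its end, in the units of the state.
- arm.get_state(): the state, without advancing time (a new reading comes with each control period).
- eyes.grab_frame(name): name is "side" or "top"; returns a dict with "color" (384x512x3 uint8, red, green, blue), "z_map" (384x512 float32, m along the optical axis (not along the pixel's ray), 0 where there is no reading), "camera_matrix" (3x3 intrinsics, pixels), "k1" (the pictures are not rectified: a ray, as slopes to the right and down, at radius r is drawn at 1 + k1 r^2 times it, then the intrinsics apply), "extrinsics" (4x4, takes a point from camera to world coordinates). Camera axes: x right, y up, looking along -z (the intrinsics and any distortion apply to the point x, -y, -z); pixel columns grow to the right and rows downward; lengths in m; the calibration is good to about 2 mm. A picture is of the moment at which its call begins.
- job.job_done(): hands the job in, once; it reports no verdict.
Trained networks look in a picture, given as the dict that the camera call returned (one of the last four; its "shot" number tells which), for a name from the list of things; names that differ only in an ending like _2 or _b are one class to them, and where a whole thing is asked for, a point or a joint stands for the part that bears it (a point fixed in the world has none). Each returns a list of dicts, best first, with "score" (0 to 1); they miss things now and then, are a little off and sometimes report something else, mostly with a low value. They report only what shows in the picture. A call takes as long as a camera call. They do not tell look-alikes from the thing itself.
- outline_of(label, picture): "region" (384x512 bool, what is visible of it) and "extent" ([left, top, right, bottom] in pixels, round what is visible of it).
The state is a dict: "t": time; "q": joint angles; "qd": joint speeds; "joint_efforts": joint torques, N m; "eef_pos": TCP position; "ee_rot": TCP orientation; "force": force on the tool from outside, world axes, zero at the start; "moment": the same for the moment, N m; "width": finger opening in m.
Only numpy, scipy, OpenCV 4.12 (cv2) and the standard library are available. Lean on these libraries where they do the work, as an engineer would, in place of code of your own. Each camera call takes 0.05 s, during which the arm holds its last target.

## Working session

There is one attempt and no reset: what is moved stays moved. The work goes in short steps, Python scripts to look and compute and a tool call to move; the robot and the scene stay as the last step left them, time stands still between calls to the robot, and variables do not carry over. Pictures are saved under pics/ and viewed, and the job is handed in when it is done.

Besides the shell and the picture viewer there is one more tool, called after "Request:" in YAML: its name, and indented under it one key for each argument. apply_moves: Moves the arm, as the interface text tells. Its arguments: {"type":"object","properties":{"moves":{"type":"array","items":{"type":"array","items":{"type":"number"}}},"newtons":{"type":"number"}},"required":["moves"]}

```bash
ls; mkdir -p pics; python3 - <<'E'
from station import arm, eyes
import cv2, pickle
print(arm.get_state())
for n in("side","top"):
    f=eyes.grab_frame(n); pickle.dump(f,open(n+".pkl","wb"))
    cv2.imwrite(f"pics/{n}0.png",cv2.resize(f["color"][:,:,::-1],(800,600)))
    print(n,f["camera_matrix"],f["k1"],f["extrinsics"])
E
```

```text
pics
{'t': 0.0, 'q': array([-1.01292442e+00,  3.59395253e-01,  1.10618504e-02, -3.81513005e-04,
       -1.22413752e+00, -2.88106286e-01]), 'qd': array([-0.00042212,  0.00048384,  0.00083673, -0.00027462,  0.00093891,
       -0.00017101]), 'joint_efforts': array([-2.72672478e-04, -5.82712984e+01,  2.93045300e+01,  6.99709922e+00,
        6.59348574e-03, -1.61590774e-04]), 'eef_pos': array([ 0.17973962, -0.6501024 ,  0.22561295]), 'ee_rot': array([ 3.13988516e+00, -1.32001365e-04, -2.87195684e+00]), 'force': array([0.43226056, 1.05468935, 0.131249  ]), 'moment': array([4.97735179e-03, 9.88722748e-05, 5.65057047e-03]), 'width': 0.08769785765225338}
side [[396.03807441   0.         249.32671197]
 [  0.         396.03807441 195.86699291]
 [  0.           0.           1.        ]] 0.009147096633280144 [[-0.7939113   0.3725858  -0.4805046  -0.10990545]
 [-0.60798396 -0.476349    0.63517489  0.85881863]
 [ 0.00776925  0.79641161  0.60470504  0.86744041]
 [ 0.          0.          0.          1.        ]]
top [[385.79779305   0.         253.22574987]
 [  0.         385.79779305 186.74264044]
 [  0.           0.           1.        ]] -0.041495149251369205 [[ 0.01256151  0.97340264 -0.22875644  0.28552788]
 [-0.99990671  0.011001   -0.00809567  0.00921912]
 [-0.0053638   0.22883679  0.97345003  1.17135708]
 [ 0.          0.          0.          1.        ]]
```

View pics/side0.png

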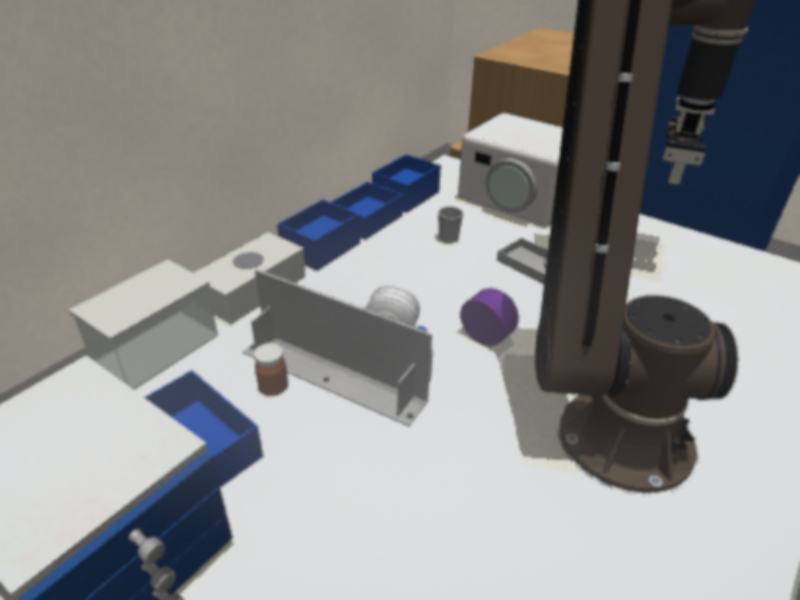

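View pics/top0.png

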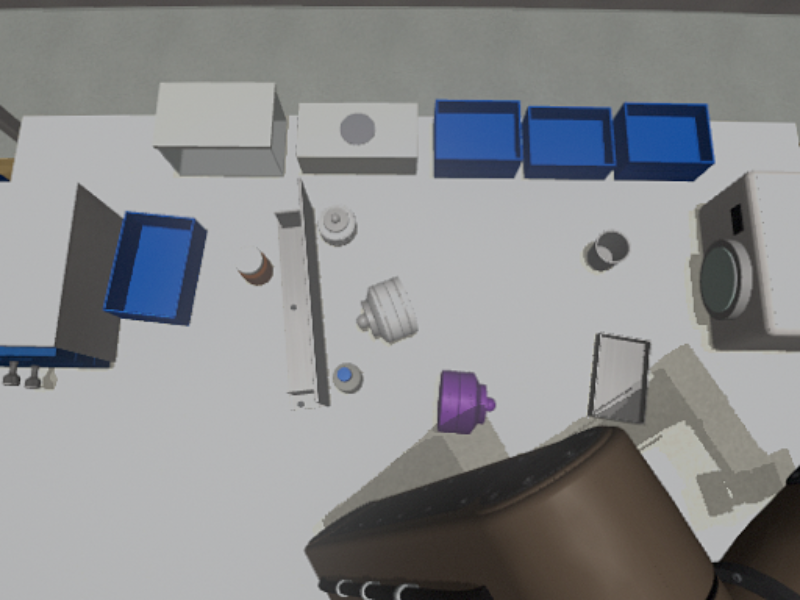

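The side view shows the steel panel at (340,335), with the grey canister behind it at (393,305) and the purple look-alike at (490,317). In the top view:
- The big grey canister is at (390,312), its knob at (362,320) facing the panel's front face at about x=315.
- The small canister is at (337,224) and the bottle at (347,377), both beside the panel.
- The purple look-alike is at (462,402) and is not the one meant.

Two things could be the canister: grey (390,312) and purple (462,402). The grey one fits because it is metal, lid end to the panel. I'll confirm it in a crop and measure.

```bash
cat > h.py <<'E'
import numpy as np, cv2
def cloud(f):
    K=f["camera_matrix"];H,W=f["z_map"].shape
    u,v=np.meshgrid(np.arange(W),np.arange(H))
    x=(u-K[0,2])/K[0,0];y=(v-K[1,2])/K[1,1]
    xd,yd=x.copy(),y.copy()
    for _ in range(8):
        s=1+f["k1"]*(x*x+y*y); x,y=xd/s,yd/s
    z=f["z_map"];P=np.stack([x*z,-y*z,-z,np.ones_like(z)],-1)@f["extrinsics"].T
    P=P[...,:3]; P[z==0]=np.nan
    return P
def proj(f,X):
    c=np.linalg.inv(f["extrinsics"])@np.append(X,1); x=c[0]/-c[2];y=-c[1]/-c[2]
    s=1+f["k1"]*(x*x+y*y);K=f["camera_matrix"]
    return K[0,0]*x*s+K[0,2],K[1,1]*y*s+K[1,2]
E
python3 - <<'E'
from station import arm, eyes, outline_of
import cv2, numpy as np
from h import *
f=eyes.grab_frame("top"); P=cloud(f)
np.save("P.npy",P)
g=f["color"][120:280,160:340,::-1]
cv2.imwrite("pics/crop.png",cv2.resize(g,(675,600),interpolation=cv2.INTER_CUBIC))
for n in "canister canister_lid panel small_canister bottle cup jar_amber dish basket".split():
    for o in outline_of(n,f)[:3]:
        p=P[o["region"]]; p=p[~np.isnan(p[:,0])]
        print(n,round(o["score"],2),np.round(o["extent"]),np.round(np.percentile(p,[2,50,98],axis=0),3).tolist())
E
```

```text
canister 0.95 [231. 177. 266. 216.] [[0.461, -0.013, 0.06], [0.5, 0.032, 0.099], [0.558, 0.082, 0.113]]
canister 0.93 [280. 237. 319. 279.] [[0.29, -0.159, 0.007], [0.34, -0.1, 0.099], [0.395, -0.063, 0.113]]
canister 0.63 [377. 214. 418. 272.] [[0.316, -0.466, -0.003], [0.394, -0.416, 0.003], [0.474, -0.355, 0.03]]
canister_lid 0.59 [230. 191. 245. 216.] [[0.467, 0.05, 0.002], [0.49, 0.07, 0.077], [0.52, 0.089, 0.092]]
panel 0.92 [174. 119. 212. 261.] [[0.339, 0.145, -0.002], [0.517, 0.199, 0.005], [0.706, 0.252, 0.17]]
panel 0.24 [376. 147. 401. 176.] [[0.606, -0.423, 0.0], [0.642, -0.4, 0.045], [0.668, -0.361, 0.081]]
small_canister 0.85 [202. 133. 229. 159.] [[0.657, 0.102, 0.005], [0.685, 0.137, 0.045], [0.725, 0.174, 0.069]]
small_canister 0.46 [227. 191. 245. 213.] [[0.469, 0.053, -0.001], [0.492, 0.072, 0.076], [0.526, 0.091, 0.092]]
bottle 0.82 [215. 234. 232. 253.] [[0.362, 0.08, 0.035], [0.381, 0.1, 0.09], [0.406, 0.126, 0.132]]
cup 0.62 [377. 147. 404. 172.] [[0.606, -0.425, 0.001], [0.644, -0.4, 0.047], [0.669, -0.361, 0.081]]
jar_amber 0.6 [153. 157. 177. 180.] [[0.572, 0.267, 0.009], [0.594, 0.289, 0.087], [0.623, 0.319, 0.093]]
basket 0.57 [ 66. 137. 134. 209.] [[0.492, 0.413, -0.002], [0.599, 0.504, 0.008], [0.694, 0.564, 0.08]]
basket 0.21 [374. 214. 420. 272.] [[0.313, -0.468, -0.003], [0.393, -0.416, 0.003], [0.474, -0.355, 0.03]]
```

View pics/crop.png

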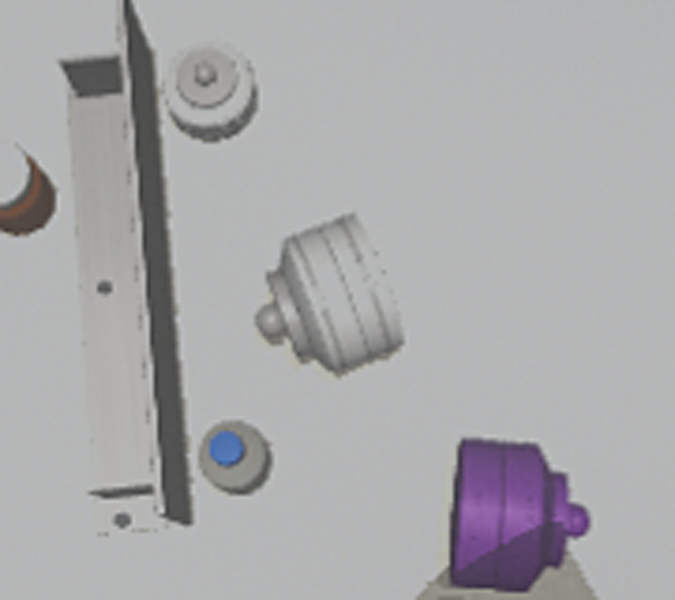

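The crop confirms it: grey metal body, lid and knob facing the panel at about (265,320) in the crop, while the purple one faces away. Next I fit the panel plane and the canister axis.

```bash
cat > fit.py <<'E'
import numpy as np
from scipy.optimize import least_squares
from h import *
def panel(P):
    m=(P[...,2]>.02)&(P[...,2]<.163)&(P[...,1]>.1)&(P[...,1]<.25)&(P[...,0]>.33)&(P[...,0]<.74)
    p=P[m]
    a,b=0,.16
    best=None;rng=np.random.default_rng(0)
    for _ in range(500):
        q=p[rng.choice(len(p),3,False)];
        try:c=np.linalg.solve(np.c_[q[:,0],np.ones(3)][:2],q[:2,1])
        except Exception: continue
        if abs(c[0])>.2: continue
        n=(abs(p[:,1]-c[0]*p[:,0]-c[1])<.003).sum()
        if best is None or n>best[0]: best=(n,c)
    c=best[1]
    for _ in range(5):
        i=abs(p[:,1]-c[0]*p[:,0]-c[1])<.003; c=np.polyfit(p[i,0],p[i,1],1)
    return c,p[i]
prof=np.array([[0,0],[0,.056],[.060,.056],[.070,.0375],[.0701,.036],[.082,.036],[.0821,.006]])
def sdist(p,x,y,yaw):
    d=np.array([np.cos(yaw),np.sin(yaw),0]);r=p-np.array([x,y,.056])
    s=r@d;rho=np.linalg.norm(r-np.outer(s,d),axis=1)
    q=np.c_[s,rho];D=np.full(len(p),9.)
    for a,b in zip(prof[:-1],prof[1:]):
        t=np.clip(((q-a)@(b-a))/((b-a)@(b-a)),0,1);D=np.minimum(D,np.linalg.norm(q-a-t[:,None]*(b-a),axis=1))
    k=np.linalg.norm(q-np.array([.090,0]),axis=1)-.013
    return np.minimum(D,abs(k))
E
python3 - <<'E'
from fit import *
P=np.load("P.npy")
c,pi=panel(P);th=np.arctan(c[0]);print("panel",c,len(pi),np.rad2deg(th),np.percentile(pi[:,0],[0,1,99,100]))
m=(P[...,2]>.012)&(P[...,2]<.125)&(P[...,0]>.43)&(P[...,0]<.59)&(P[...,1]>-.04)&(P[...,1]<.115)
p=P[m]
bst=min((least_squares(lambda v:sdist(p,*v),[.53,-.01,y0],loss="soft_l1",f_scale=.003) for y0 in(1.,1.5,2.,2.4)),key=lambda r:r.cost)
x,y,yaw=bst.x;print("can",bst.x,np.rad2deg(yaw),np.median(abs(sdist(p,*bst.x))),len(p))
# panel frame: ux along, uy into panel
ux=np.array([np.cos(th),np.sin(th)]);uy=np.array([-ux[1],ux[0]])
print("axis vs panel normal deg",np.rad2deg(yaw)-90-np.rad2deg(th))
d=lambda q:(q[1]-c[0]*q[0]-c[1])*np.cos(th)
b=np.array([x,y]);print("bottom dist to panel",d(b),"knob",d(b+.103*np.array([np.cos(yaw),np.sin(yaw)])))
def circ(lo,hi,zr,r0):
    m=(P[...,2]>zr[0])&(P[...,2]<zr[1])&(P[...,0]>lo[0])&(P[...,0]<hi[0])&(P[...,1]>lo[1])&(P[...,1]<hi[1])
    q=P[m];r=least_squares(lambda v:np.hypot(q[:,0]-v[0],q[:,1]-v[1])-r0,q.mean(0)[:2],loss="soft_l1",f_scale=.003)
    return r.x,len(q),np.median(abs(r.fun)),(lambda e:(q.min(0),q.max(0)))(0)
print(circ((.63,.08),(.74,.18),(.005,.04),.038))
print(circ((.34,.06),(.42,.14),(.01,.09),.026))
E
```

```text
panel [0.12306282 0.10134915] 808 7.015705602689778 [0.33508964 0.33757691 0.72812902 0.73123755]
can [ 0.52728619 -0.0048316   1.95098587] 111.78325612406898 0.0011934587317106162 1072
axis vs panel normal deg 14.767550521379206
bottom dist to panel -0.16978921605822503 knob -0.0701915218114884
(array([0.69427273, 0.1388142 ]), 125, np.float64(0.000617096802463149), (array([0.63213519, 0.09227726, 0.00508481]), array([0.72994831, 0.17950371, 0.03999797])))
(array([0.38568834, 0.10629413]), 153, np.float64(0.002417187953090979), (array([0.35928004, 0.0800311 , 0.01028724]), array([0.40965532, 0.12992681, 0.08996453])))
```

The canister fits well (median residual about 1 mm). Its axis is about 15° off the panel normal and the knob is 70 mm from the face. Rows only turn about the tool's own z, so a lean can only come from the reach limits. I'll test what the arm does there, moving inward at azimuth -83° where the space is free.

Request:
apply_moves:
  moves:
    - [0.2, 0.004, 0.034, 0, 0]
    - [0.2, 0.004, 0.034, 0, 0]
    - [0.2, 0.004, 0.034, 0, 0]
    - [0.2, 0.004, 0.034, 0, 0]
    - [0.2, 0.004, 0.034, 0, 0]
    - [0.2, 0.004, 0.034, 0, 0]
    - [0.2, 0.004, 0.034, 0, 0]
    - [0.2, 0.004, 0.034, 0, 0]

```text
t: 1.27
eef_pos: [0.0757, -0.3955, 0.2264]
ee_rot: [-3.141, 0.0, -2.872]
force: [0.4, 0.5, 0.8]
width: 0.0533
```

Request:
apply_moves:
  moves:
    - [0.2, -0.005, 0.035, 0, 0]
    - [0.2, -0.005, 0.035, 0, 0]
    - [0.2, -0.005, 0.035, 0, 0]
    - [0.2, -0.005, 0.035, 0, 0]

```text
t: 1.6
eef_pos: [0.0574, -0.2557, 0.2263]
ee_rot: [-3.142, 0.0, -2.874]
force: [1.7, 1.8, 1.6]
width: 0.0526
```

```bash
python3 -c "
from station import arm;s=arm.get_state();print(s['q'].round(3),s['eef_pos'],s['ee_rot'])"
```

```text
[-0.529 -0.456 -0.751 -0.    -1.276 -0.775] [ 0.05740328 -0.2557006   0.22625601] [-3.14157664e+00  9.43718986e-05 -2.87445436e+00]
```

Request:
apply_moves:
  moves:
    - [0.2, 0.023, 0.008, 0, 0]
    - [0.2, 0.023, 0.008, 0, 0]
    - [0.2, 0.023, 0.008, 0, 0]
    - [0.2, 0.023, 0.008, 0, 0]
    - [0.2, 0.023, 0.008, 0, 0]
    - [0.2, 0.023, 0.008, 0, 0]
    - [0.2, 0.023, 0.008, 0, 0]
    - [0.2, 0.023, 0.008, 0, 0]
    - [0.2, 0.023, 0.008, 0, 0]

```text
t: 2.35
eef_pos: [-0.1615, -0.2421, 0.227]
ee_rot: [-3.139, -0.0, -2.872]
force: [1.0, -0.2, 0.0]
width: 0.0524
```

```bash
python3 -c "
from station import arm;s=arm.get_state();print(s['q'].round(3),s['eef_pos'],s['ee_rot'])"
```

```text
[-1.44  -0.373 -0.712  0.    -1.23   0.139] [-0.16151206 -0.2421032   0.22701217] [-3.13933951e+00 -3.58268851e-04 -2.87168308e+00]
```

Request:
apply_moves:
  moves:
    - [0.2, -0.005, 0.035, 0, 0]
    - [0.2, -0.005, 0.035, 0, 0]
    - [0.2, -0.005, 0.035, 0, 0]
    - [0.2, -0.005, 0.035, 0, 0]

```text
t: 2.68
eef_pos: [-0.1787, -0.1003, 0.2262]
ee_rot: [3.14, 0.0, -2.874]
force: [0.4, 0.3, 1.4]
width: 0.0528
```

```bash
python3 -c "
from station import arm;s=arm.get_state();print(s['q'].round(3),s['eef_pos'],s['ee_rot'])"
```

```text
[-1.419 -0.7   -0.818 -0.    -1.455  0.116] [-0.17866455 -0.10027545  0.22619998] [ 3.13969894e+00  2.24555720e-04 -2.87386233e+00]
```

```bash
cat > kin.py <<'E'
import numpy as np
from scipy.optimize import least_squares
from scipy.spatial.transform import Rotation as Ro
D=[([-1.013,.3594,.0111,0,-1.2241,-.288],[.17974,-.6501,.2256]),
([-.529,-.456,-.751,0,-1.276,-.775],[.0574,-.2557,.22626]),
([-1.44,-.373,-.712,0,-1.23,.139],[-.1615,-.2421,.2270]),
([-1.419,-.7,-.818,0,-1.455,.116],[-.17866,-.10028,.2262])]
def pl(v,q2,q3):
    x0,z0,L1,a,b=v; e=q3-q2
    return x0+L1*np.sin(q2)+a*np.cos(e)-b*np.sin(e), z0+L1*np.cos(q2)+a*np.sin(e)+b*np.cos(e)
def res(v):
    r=[]
    for q,p in D:
        x,z=pl(v[:5],q[1],q[2]);o=v[5]
        r+=[x*np.cos(q[0])+o*np.sin(q[0])-p[0],x*np.sin(q[0])-o*np.cos(q[0])-p[1],z-p[2]]
    return np.array(r)
if __name__=="__main__":
  for reg in(1e-3,1e-2):
    s=least_squares(lambda v:np.r_[res(v),reg*(v[:5]-[0,.1,.45,.45,0])],[0,.1,.45,.45,0,.19]);print(s.x,abs(res(s.x)).max())
    x,z=0,0
    for q2,q3 in((-1.0,-1.02),(-.5,-1.02),(0,-1.02),(.5,-1.02),(0,1.25),(-1.43,1.25),(-1.43,0)): print(q2,q3,pl(s.x[:5],q2,q3))
E
python3 kin.py
```

```text
[ 0.0011375  -0.18642253  0.59970771  0.4594706   0.00810521  0.19171504] 0.00040499790191361046
-1.0 -1.02 (np.float64(-0.04395833785111391), np.float64(0.13651571888147093))
-0.5 -1.02 (np.float64(0.11638702470620735), np.float64(0.11860254118407947))
0 -1.02 (np.float64(0.24851528390081715), np.float64(0.026008587002075177))
0.5 -1.02 (np.float64(0.3200768337477377), np.float64(-0.11859591435373934))
0 1.25 (np.float64(0.13832712982546166), np.float64(0.8518714627697928))
-1.43 1.25 (np.float64(-1.0076300808113763), np.float64(0.09511500917444968))
-1.43 0 (np.float64(-0.5361826026396441), np.float64(0.35379676473963295))
[ 0.00111764 -0.18534523  0.59983689  0.45984723  0.00697568  0.19171504] 0.00043580495217307447
-1.0 -1.02 (np.float64(-0.04373293662727051), np.float64(0.13652598704198582))
-0.5 -1.02 (np.float64(0.11607083651315551), np.float64(0.11862584836371091))
0 -1.02 (np.float64(0.24773005751855673), np.float64(0.02630298879540486))
0.5 -1.02 (np.float64(0.3190099573109522), np.float64(-0.11783873576831855))
0 1.25 (np.float64(0.1394979353621833), np.float64(0.8530792036727928))
-1.43 1.25 (np.float64(-1.007611998178291), np.float64(0.09738950343030843))
-1.43 0 (np.float64(-0.5351591635193527), np.float64(0.35510659458206356))
```

Request:
apply_moves:
  moves:
    - [0.2, 0.0035, -0.025, 0.02, 0]
    - [0.2, 0.0035, -0.025, 0.02, 0]
    - [0.2, 0.0035, -0.025, 0.02, 0]
    - [0.2, 0.0035, -0.025, 0.02, 0]
    - [0.2, 0.0035, -0.025, 0.02, 0]
    - [0.2, 0.0035, -0.025, 0.02, 0]
    - [0.2, 0.0035, -0.025, 0.02, 0]
    - [0.2, 0.0035, -0.025, 0.02, 0]

```text
t: 3.35
eef_pos: [-0.1518, -0.3038, 0.0657]
ee_rot: [-3.14, -0.0, -2.872]
force: [-0.4, -0.2, 1.0]
width: 0.0525
```

Request:
apply_moves:
  moves:
    - [0.2, -0.005, 0.035, 0, 0]
    - [0.2, -0.005, 0.035, 0, 0]
    - [0.2, -0.005, 0.035, 0, 0]
    - [0.2, -0.005, 0.035, 0, 0]

```text
t: 3.68
eef_pos: [-0.1799, -0.1724, 0.0814]
ee_rot: [3.133, 0.028, -2.869]
force: [-1.8, -0.3, 0.5]
width: 0.0525
```

```bash
python3 -c "
from station import arm;s=arm.get_state();print(s['q'].round(3),s['eef_pos'],s['ee_rot'])"
```

```text
[-1.557 -0.27  -1.016 -0.033 -0.84   0.281] [-0.17994801 -0.17244185  0.08144939] [ 3.13333097  0.02781483 -2.86913261]
```

```bash
cat > st.py <<'E'
from station import arm
import numpy as np
from scipy.spatial.transform import Rotation as Ro
s=arm.get_state();R=Ro.from_euler('xyz',s['ee_rot']).as_matrix()
th=np.arctan(.12306);B=np.array([[np.cos(th),np.sin(th),0],[-np.sin(th),np.cos(th),0],[0,0,1]])
M=np.array([.533,.167,0])
print("t",round(s['t'],2),"q",s['q'].round(3),"p",s['eef_pos'].round(4),"panelframe p",(B@(s['eef_pos']-M)).round(4))
print("tool axes in panel frame (cols x,y,z)\n",(B@R).round(3)); print("lean deg",np.rad2deg(np.arccos(-R[2,2])).round(2),"F",s['force'].round(1),"w",s['width'].round(4))
def to_tool(d): return (B@R).T@np.array(d)
E
python3 st.py
```

```text
t 3.68 q [-1.557 -0.27  -1.016 -0.033 -0.84   0.281] p [-0.1799 -0.1724  0.0814] panelframe p [-0.7491 -0.2498  0.0814]
tool axes in panel frame (cols x,y,z)
 [[-0.988 -0.15   0.026]
 [-0.149  0.989  0.012]
 [-0.028  0.008 -1.   ]]Traceback (most recent call last):
  File "st.py", line 8, in <module>
    print("tool axes in panel frame (cols x,y,z)\n",(B@R).round(3)); print("lean deg",np.rad2deg(np.arccos(-R[2,2])).round(2),"F",s['force'].round(1),"w",s['width'].round(4))
                                                                                                                                                          ^^^^^^^^^^^^^^^^
AttributeError: 'float' object has no attribute 'round'
```

Request:
apply_moves:
  moves:
    - [0.2, -0.005, 0.035, 0.015, 0]
    - [0.2, -0.005, 0.035, 0.015, 0]
    - [0.2, -0.005, 0.035, 0.015, 0]

```text
t: 3.93
eef_pos: [-0.2175, -0.0863, 0.0687]
ee_rot: [-3.137, 0.075, -2.87]
force: [-0.8, -1.2, -0.6]
width: 0.0528
```

```bash
python3 st.py
```

```text
t 3.93 q [-1.964 -0.231 -1.015 -0.083 -0.831  0.722] p [-0.2175 -0.0863  0.0687] panelframe p [-0.7759 -0.1597  0.0687]
tool axes in panel frame (cols x,y,z)
 [[-0.986 -0.149  0.074]
 [-0.149  0.989  0.007]
 [-0.075 -0.004 -0.997]]Traceback (most recent call last):
  File "st.py", line 8, in <module>
    print("tool axes in panel frame (cols x,y,z)\n",(B@R).round(3)); print("lean deg",np.rad2deg(np.arccos(-R[2,2])).round(2),"F",s['force'].round(1),"w",s['width'].round(4))
                                                                                                                                                          ^^^^^^^^^^^^^^^^
AttributeError: 'float' object has no attribute 'round'
```

```bash
sed -i "s/s\['width'\].round(4)/round(float(s['width']),4)/" st.py; cat >> st.py <<'E'
import sys
if len(sys.argv)>3:
    d=np.array([float(v) for v in sys.argv[1:4]]);n=int(sys.argv[4])
    t=R.T@(d-s['eef_pos']) ; print("world target -> per row", (t/n).round(4), np.linalg.norm(t)/n)
E
python3 st.py | tail -1
```

```text
lean deg 4.29 F [-0.8 -1.2 -0.6] w 0.0528
```

Request:
apply_moves:
  moves:
    - [0.2, 0, 0, -0.033, -0.118]
    - [0.2, 0, 0, -0.033, -0.118]
    - [0.2, 0, 0, -0.033, -0.118]
    - [0.2, 0, 0, -0.033, -0.118]
    - [0.2, 0, 0, -0.033, -0.118]
    - [0.2, 0, 0, -0.033, -0.118]
    - [0.2, 0, 0, -0.033, -0.118]
    - [0.2, 0, 0, -0.033, -0.118]
    - [0.2, 0, 0, -0.033, -0.118]
    - [0.2, 0, 0, -0.033, -0.118]
    - [0.2, 0, 0, -0.033, -0.118]
    - [0.2, 0, 0, -0.033, -0.118]

```text
t: 4.93
eef_pos: [-0.2461, -0.0939, 0.4647]
ee_rot: [-3.067, 0.01, -1.45]
force: [0.4, -1.8, 0.2]
width: 0.0526
```

```bash
python3 st.py .15 -.35 .46 12
```

```text
t 4.93 q [-2.073 -0.401 -0.184 -0.057 -1.839  2.18 ] p [-0.2461 -0.0939  0.4647] panelframe p [-0.8052 -0.1638  0.4647]
tool axes in panel frame (cols x,y,z)
 [[-0.001 -0.997  0.075]
 [-1.     0.002  0.01 ]
 [-0.01  -0.075 -0.997]]
lean deg 4.33 F [ 0.4 -1.8  0.2] w 0.0526
world target -> per row [ 0.0252 -0.0301  0.0024] 0.03931117357006223
```

Request:
apply_moves:
  moves:
    - [0.2, 0.025, -0.03, 0.002, 0]
    - [0.2, 0.025, -0.03, 0.002, 0]
    - [0.2, 0.025, -0.03, 0.002, 0]
    - [0.2, 0.025, -0.03, 0.002, 0]
    - [0.2, 0.025, -0.03, 0.002, 0]
    - [0.2, 0.025, -0.03, 0.002, 0]
    - [0.2, 0.025, -0.03, 0.002, 0]
    - [0.2, 0.025, -0.03, 0.002, 0]
    - [0.2, 0.025, -0.03, 0.002, 0]
    - [0.2, 0.025, -0.03, 0.002, 0]
    - [0.2, 0.025, -0.03, 0.002, 0]
    - [0.2, 0.025, -0.03, 0.002, 0]

```text
t: 5.93
eef_pos: [0.0901, -0.3183, 0.4633]
ee_rot: [-3.066, 0.009, -1.454]
force: [-0.7, -0.1, 0.3]
width: 0.0523
```

```bash
python3 st.py .42 0 .45 12
```

```text
t 5.93 q [-0.765 -0.319 -0.14  -0.065 -1.708  0.871] p [ 0.0901 -0.3183  0.4633] panelframe p [-0.4989 -0.4275  0.4633]
tool axes in panel frame (cols x,y,z)
 [[-0.005 -0.997  0.075]
 [-1.     0.006  0.009]
 [-0.009 -0.075 -0.997]]
lean deg 4.35 F [-0.7 -0.1  0.3] w 0.0523
world target -> per row [-0.0231 -0.0302  0.0036] 0.03821686513745662
```

Request:
apply_moves:
  moves:
    - [0.2, -0.023, -0.03, 0.003, 0]
    - [0.2, -0.023, -0.03, 0.003, 0]
    - [0.2, -0.023, -0.03, 0.003, 0]
    - [0.2, -0.023, -0.03, 0.003, 0]
    - [0.2, -0.023, -0.03, 0.003, 0]
    - [0.2, -0.023, -0.03, 0.003, 0]
    - [0.2, -0.023, -0.03, 0.003, 0]
    - [0.2, -0.023, -0.03, 0.003, 0]
    - [0.2, -0.023, -0.03, 0.003, 0]
    - [0.2, -0.023, -0.03, 0.003, 0]
    - [0.2, -0.023, -0.03, 0.003, 0]
    - [0.2, -0.023, -0.03, 0.003, 0]

```text
t: 6.93
eef_pos: [0.4054, -0.0124, 0.4572]
ee_rot: [-3.066, 0.011, -1.454]
force: [1.0, -0.5, 0.0]
width: 0.0526
```

Request:
apply_moves:
  moves:
    - [0.2, -0.036, 0.006, 0, 0]
    - [0.2, -0.036, 0.006, 0, 0]
    - [0.2, -0.036, 0.006, 0, 0]
    - [0.2, -0.036, 0.006, 0, 0]
    - [0.2, -0.036, 0.006, 0, 0]
    - [0.2, -0.036, 0.006, 0, 0]
    - [0.2, -0.036, 0.006, 0, 0]
    - [0.2, -0.036, 0.006, 0, 0]
    - [0.2, -0.036, 0.006, 0, 0]
    - [0.2, -0.036, 0.006, 0, 0]
    - [0.2, -0.036, 0.006, 0, 0]
    - [0.2, -0.036, 0.006, 0, 0]

```text
t: 7.93
eef_pos: [0.2827, 0.4082, 0.4566]
ee_rot: [-3.068, 0.012, -1.455]
force: [0.9, 0.2, 0.1]
width: 0.0523
```

```bash
python3 st.py .09 .75 .45 12
```

```text
t 7.93 q [ 1.418e+00 -4.600e-02 -1.000e-03  6.800e-02 -1.584e+00 -1.300e+00] p [0.2827 0.4082 0.4566] panelframe p [-0.219   0.27    0.4566]
tool axes in panel frame (cols x,y,z)
 [[-0.007 -0.997  0.074]
 [-1.     0.008  0.011]
 [-0.012 -0.074 -0.997]]
lean deg 4.29 F [0.9 0.2 0.1] w 0.0523
world target -> per row [-0.0301  0.0127 -0.    ] 0.03270195345180222
```

```bash
python3 - <<'E'
from h import *
import pickle
for n in("side","top"):
    P=cloud(pickle.load(open(n+".pkl","rb")))
    for lo in(.5,.7,.9):
        m=(P[...,0]>-.15)&(P[...,0]<.35)&(P[...,1]>lo)&(P[...,1]<lo+.2);print(n,lo,m.sum(),np.nanmax(P[m][:,2]) if m.any() else None)
    m=(P[...,2]>.1)&(P[...,2]<.6)&(P[...,1]>.55);print(np.percentile(P[m],[0,1,50,99,100],axis=0).round(2))
E
```

```text
side 0.5 2377 0.004999394176148919
side 0.7 0 None
side 0.9 0 None
[[0.36 0.57 0.1 ]
 [0.36 0.57 0.11]
 [0.46 0.69 0.22]
 [0.69 0.82 0.22]
 [0.7  0.83 0.22]]
top 0.5 8655 0.006942090762853459
top 0.7 2891 0.006898261463138766
top 0.9 0 None
[[0.36 0.57 0.1 ]
 [0.38 0.57 0.1 ]
 [0.55 0.6  0.22]
 [0.7  0.7  0.22]
 [0.7  0.73 0.23]]
```

Request:
apply_moves:
  moves:
    - [0.2, -0.03, 0.0125, 0, 0]
    - [0.2, -0.03, 0.0125, 0, 0]
    - [0.2, -0.03, 0.0125, 0, 0]
    - [0.2, -0.03, 0.0125, 0, 0]
    - [0.2, -0.03, 0.0125, 0, 0]
    - [0.2, -0.03, 0.0125, 0, 0]
    - [0.2, -0.03, 0.0125, 0, 0]
    - [0.2, -0.03, 0.0125, 0, 0]

```text
t: 8.6
eef_pos: [0.1561, 0.6349, 0.4515]
ee_rot: [-3.068, 0.011, -1.456]
force: [0.7, 0.7, 0.2]
width: 0.0525
```

```bash
python3 st.py .09 .75 .45 12
```

```text
t 8.6 q [ 1.671  0.252  0.323  0.074 -1.63  -1.552] p [0.1561 0.6349 0.4515] panelframe p [-0.3169  0.5105  0.4515]
tool axes in panel frame (cols x,y,z)
 [[-0.007 -0.997  0.074]
 [-1.     0.008  0.011]
 [-0.011 -0.074 -0.997]]
lean deg 4.27 F [0.7 0.7 0.2] w 0.0525
world target -> per row [-0.0102  0.0044 -0.0001] 0.011060917268946766
```

Request:
apply_moves:
  moves:
    - [0.2, -0.035, 0, 0, 0]
    - [0.2, -0.035, 0, 0, 0]
    - [0.2, -0.035, 0, 0, 0]
    - [0.2, -0.035, 0, 0, 0]
    - [0.2, -0.035, 0, 0, 0]
    - [0.2, -0.035, 0, 0, 0]
    - [0.2, -0.035, 0, 0, 0]
    - [0.2, -0.035, 0, 0, 0]
    - [0.2, -0.035, 0, 0, 0]
    - [0.2, -0.035, 0, 0, 0]

```text
t: 9.43
eef_pos: [0.1116, 0.9206, 0.4132]
ee_rot: [-3.045, 0.064, -1.451]
force: [-0.5, -0.5, 0.5]
width: 0.0529
```

```bash
python3 st.py
```

```text
t 9.43 q [ 1.698  0.857  1.25   0.103 -1.899 -1.545] p [0.1116 0.9206 0.4132] panelframe p [-0.3262  0.7994  0.4132]
tool axes in panel frame (cols x,y,z)
 [[-0.002 -0.995  0.097]
 [-0.998  0.009  0.063]
 [-0.064 -0.096 -0.993]]
lean deg 6.64 F [-0.5 -0.5  0.5] w 0.0529
```

Request:
apply_moves:
  moves:
    - [0.2, -0.035, 0, -0.01, 0]
    - [0.2, -0.035, 0, -0.01, 0]
    - [0.2, -0.035, 0, -0.01, 0]
    - [0.2, -0.035, 0, -0.01, 0]
    - [0.2, -0.035, 0, -0.01, 0]
    - [0.2, -0.035, 0, -0.01, 0]

```text
t: 9.93
eef_pos: [0.0716, 0.9869, 0.4166]
ee_rot: [-2.994, 0.21, -1.433]
force: [0.4, 0.0, -0.8]
width: 0.0529
```

```bash
python3 st.py
```

```text
t 9.93 q [ 1.752  0.876  1.25   0.159 -1.74  -1.587] p [0.0716 0.9869 0.4166] panelframe p [-0.3578  0.8701  0.4166]
tool axes in panel frame (cols x,y,z)
 [[ 0.015 -0.989  0.144]
 [-0.978  0.016  0.209]
 [-0.209 -0.144 -0.967]]
lean deg 14.7 F [ 0.4  0.  -0.8] w 0.0529
```

Request:
apply_moves:
  moves:
    - [0.2, -0.01, 0.033, 0.012, 0]
    - [0.2, -0.01, 0.033, 0.012, 0]
    - [0.2, -0.01, 0.033, 0.012, 0]
    - [0.2, -0.01, 0.033, 0.012, 0]
    - [0.2, -0.01, 0.033, 0.012, 0]
    - [0.2, -0.01, 0.033, 0.012, 0]
    - [0.2, -0.01, 0.033, 0.012, 0]
    - [0.2, -0.01, 0.033, 0.012, 0]

```text
t: 10.6
eef_pos: [-0.1855, 1.0394, 0.2923]
ee_rot: [-2.991, 0.231, -1.43]
force: [-0.7, 0.4, -0.2]
width: 0.0524
```

```bash
python3 st.py
```

```text
t 10.6 q [ 2.002  1.023  1.251  0.21  -1.619 -1.85 ] p [-0.1855  1.0394  0.2923] panelframe p [-0.6066  0.9536  0.2923]
tool axes in panel frame (cols x,y,z)
 [[ 0.018 -0.989  0.146]
 [-0.973  0.016  0.229]
 [-0.229 -0.146 -0.962]]
lean deg 15.75 F [-0.7  0.4 -0.2] w 0.0524
```

Request:
apply_moves:
  moves:
    - [0.2, -0.033, 0.012, -0.01, 0]
    - [0.2, -0.033, 0.012, -0.01, 0]
    - [0.2, -0.033, 0.012, -0.01, 0]
    - [0.2, -0.033, 0.012, -0.01, 0]
    - [0.2, -0.033, 0.012, -0.01, 0]
    - [0.2, -0.033, 0.012, -0.01, 0]
    - [0.2, -0.033, 0.012, -0.01, 0]
    - [0.2, -0.033, 0.012, -0.01, 0]

```text
t: 11.27
eef_pos: [-0.2761, 1.0774, 0.3511]
ee_rot: [-2.981, 0.439, -1.396]
force: [-0.6, -0.0, -0.7]
width: 0.0526
```

```bash
python3 st.py
```

```text
t 11.27 q [ 2.089  1.005  1.251  0.299 -1.457 -1.93 ] p [-0.2761  1.0774  0.3511] panelframe p [-0.6919  1.0024  0.3511]
tool axes in panel frame (cols x,y,z)
 [[ 0.047 -0.989  0.138]
 [-0.904  0.016  0.427]
 [-0.425 -0.145 -0.893]]
lean deg 26.68 F [-0.6 -0.  -0.7] w 0.0526
```

Request:
apply_moves:
  moves:
    - [0.2, -0.032, 0.014, 0.006, 0]
    - [0.2, -0.032, 0.014, 0.006, 0]
    - [0.2, -0.032, 0.014, 0.006, 0]
    - [0.2, -0.032, 0.014, 0.006, 0]
    - [0.2, -0.032, 0.014, 0.006, 0]
    - [0.2, -0.032, 0.014, 0.006, 0]
    - [0.2, -0.032, 0.014, 0.006, 0]
    - [0.2, -0.032, 0.014, 0.006, 0]

```text
t: 11.93
eef_pos: [-0.3654, 1.1427, 0.3383]
ee_rot: [-2.975, 0.636, -1.357]
force: [0.1, -0.2, 0.5]
width: 0.0525
```

```bash
python3 st.py
```

```text
t 11.93 q [ 2.145  1.075  1.251  0.395 -1.22  -2.022] p [-0.3654  1.1427  0.3383] panelframe p [-0.7725  1.0782  0.3383]
tool axes in panel frame (cols x,y,z)
 [[ 0.073 -0.991  0.112]
 [-0.801  0.008  0.598]
 [-0.594 -0.133 -0.793]]
lean deg 37.49 F [ 0.1 -0.2  0.5] w 0.0525
```

Request:
apply_moves:
  moves:
    - [0.2, -0.03, 0.016, 0.012, 0]
    - [0.2, -0.03, 0.016, 0.012, 0]
    - [0.2, -0.03, 0.016, 0.012, 0]
    - [0.2, -0.03, 0.016, 0.012, 0]
    - [0.2, -0.03, 0.016, 0.012, 0]
    - [0.2, -0.03, 0.016, 0.012, 0]
    - [0.2, -0.03, 0.016, 0.012, 0]
    - [0.2, -0.03, 0.016, 0.012, 0]
    - [0.2, -0.03, 0.016, 0.012, 0]

```text
t: 12.68
eef_pos: [-0.4673, 1.1984, 0.3365]
ee_rot: [-2.972, 0.857, -1.305]
force: [0.2, 0.4, 0.1]
width: 0.0524
```

```bash
python3 st.py
```

```text
t 12.68 q [ 2.197  1.159  1.25   0.541 -0.957 -2.161] p [-0.4673  1.1984  0.3365] panelframe p [-0.8668  1.1459  0.3365]
tool axes in panel frame (cols x,y,z)
 [[ 0.093 -0.994  0.061]
 [-0.648 -0.014  0.762]
 [-0.756 -0.111 -0.645]]
lean deg 49.82 F [0.2 0.4 0.1] w 0.0524
```

Lean reached: 49.8°, azimuth about 4.6° off the panel normal. I'll return above the bench, taking out half the finger roll with a small turn.

```bash
python3 st.py 0 .75 .40 18|tail -1
```

```text
world target -> per row [ 0.0175 -0.0226 -0.0221] 0.03615172519143671
```

Request:
apply_moves:
  moves:
    - [0.2, 0.0175, -0.0225, -0.022, 0.035]
    - [0.2, 0.0175, -0.0225, -0.022, 0.035]
    - [0.2, 0.0175, -0.0225, -0.022, 0]
    - [0.2, 0.0175, -0.0225, -0.022, 0]
    - [0.2, 0.0175, -0.0225, -0.022, 0]
    - [0.2, 0.0175, -0.0225, -0.022, 0]
    - [0.2, 0.0175, -0.0225, -0.022, 0]
    - [0.2, 0.0175, -0.0225, -0.022, 0]
    - [0.2, 0.0175, -0.0225, -0.022, 0]
    - [0.2, 0.0175, -0.0225, -0.022, 0]
    - [0.2, 0.0175, -0.0225, -0.022, 0]
    - [0.2, 0.0175, -0.0225, -0.022, 0]

```text
t: 13.68
eef_pos: [-0.2006, 0.938, 0.3766]
ee_rot: [-2.996, 0.858, -1.353]
force: [1.2, 0.4, 0.2]
width: 0.0526
```

```bash
python3 st.py 0.1 .65 .42 10
```

```text
t 13.68 q [ 1.913  0.336 -0.346  1.381 -0.243 -3.029] p [-0.2006  0.938   0.3766] panelframe p [-0.634   0.8549  0.3766]
tool axes in panel frame (cols x,y,z)
 [[ 0.063 -0.995  0.072]
 [-0.651  0.014  0.759]
 [-0.757 -0.095 -0.647]]
lean deg 49.7 F [1.2 0.4 0.2] w 0.0526
world target -> per row [ 0.0194 -0.0271 -0.0254] 0.04186175322102455
```

```bash
cat > fk.py <<'E'
import numpy as np
from scipy.optimize import least_squares
from scipy.spatial.transform import Rotation as Ro
D=[([-1.013,.3594,.0111,0,-1.2241,-.288],[.17974,-.6501,.2256],[3.1399,0,-2.872]),
([-.529,-.456,-.751,0,-1.276,-.775],[.0574,-.2557,.22626],[-3.1416,0,-2.8745]),
([-1.44,-.373,-.712,0,-1.23,.139],[-.1615,-.2421,.2270],[-3.1393,0,-2.8717]),
([-1.419,-.7,-.818,0,-1.455,.116],[-.17866,-.10028,.2262],[3.1397,0,-2.8739]),
([1.418,-.046,-.001,.068,-1.584,-1.3],[.2827,.4082,.4566],[-3.068,.012,-1.455]),
([1.752,.876,1.25,.159,-1.74,-1.587],[.0716,.9869,.4166],[-2.994,.21,-1.433]),
([2.089,1.005,1.251,.299,-1.457,-1.93],[-.2761,1.0774,.3511],[-2.981,.439,-1.396]),
([2.145,1.075,1.251,.395,-1.22,-2.022],[-.3654,1.1427,.3383],[-2.975,.636,-1.357]),
([2.197,1.159,1.25,.541,-.957,-2.161],[-.4673,1.1984,.3365],[-2.972,.857,-1.305]),
([1.913,.336,-.346,1.381,-.243,-3.029],[-.2006,.938,.3766],[-2.996,.858,-1.353])]
V=None
def fk(q,v):
    x0,z0,L1,a,b,o,Lt,s4,s6,w=v
    R1=Ro.from_euler('z',q[0]).as_matrix()
    e=q[2]-q[1]; Rf=Ro.from_euler('y',-e).as_matrix()
    p=np.array([x0+L1*np.sin(q[1]),-o,z0+L1*np.cos(q[1])])+Rf@np.array([a,0,b])
    R4=Rf@Ro.from_euler('x',s4*q[3]).as_matrix()@Ro.from_euler('y',-q[4]).as_matrix()
    p=p+R4@np.array([Lt,0,w])
    # tool z = local x
    T=R4@Ro.from_euler('x',s6*q[5]).as_matrix()@T0
    return R1@p,R1@T
T0=np.array([[0,0,1],[0,1,0],[-1,0,0.]])  # default
def res(v):
    r=[]
    for q,p,e in D:
        P,T=fk(q,v); r+=list(P-p)
    return np.array(r)
def solve():
    best=None
    for s4 in(1,-1):
        g=lambda v:res(np.r_[v[:7],s4,1,v[7]])
        s=least_squares(g,[0,.4,.6,.46,0,.19,.25,0]);
        if best is None or s.cost<best[0]: best=(s.cost,np.r_[s.x[:7],s4,1,s.x[7]])
    return best
c,V=solve()
# orientation
br=None
for s6 in(1,-1):
    V[8]=s6; T0=np.eye(3)
    M=[fk(q,V)[1].T@Ro.from_euler('xyz',e).as_matrix() for q,p,e in D]
    m=Ro.from_matrix(M).mean(); er=max(np.rad2deg((m.inv()*Ro.from_matrix(x)).magnitude()) for x in M)
    if br is None or er<br[0]: br=(er,s6,m.as_matrix())
V[8]=br[1];T0=br[2]
LO=np.array([-3.07,-1.43,-1.02,-3.03,-3.05,-3.03]);HI=np.array([3.07,2.12,1.25,1.67,0,3.03])
def ik(p,R,q0):
    def f(q):
        P,T=fk(q,V); return np.r_[P-p,.3*Ro.from_matrix(R.T@T).as_rotvec()]
    s=least_squares(f,np.clip(q0,LO+1e-4,HI-1e-4),bounds=(LO,HI)); return s.x,np.abs(f(s.x)).max()
if __name__=="__main__":
    print(V.round(4),abs(res(V)).max(),"ori err",br[0],br[1]);print(T0.round(3))
E
python3 fk.py
```

```text
[-0.0623  0.2298  0.5971  0.3534  0.1107  0.1704  0.5169 -1.     -1.
  0.1499] 0.055823921721681546 ori err 0.05334533440288689 -1
[[ 0.  0.  1.]
 [-1.  0.  0.]
 [-0. -1.  0.]]
```

```bash
python3 - <<'E'
s=open('fk.py').read()
s=s.replace("x0,z0,L1,a,b,o,Lt,s4,s6,w=v","x0,z0,L1,a,b,o,Lt,s4,s6,w,o4,z4=v")
s=s.replace("    R4=Rf@Ro.from_euler('x',s4*q[3]).as_matrix()@","    R3=Rf@Ro.from_euler('x',s4*q[3]).as_matrix();p=p+R3@np.array([0,o4,z4]);R4=R3@")
s=s.replace("    for s4 in(1,-1):","    for s4 in(-1,):")
s=s.replace("g=lambda v:res(np.r_[v[:7],s4,1,v[7]])","g=lambda v:np.r_[res(np.r_[v[:7],s4,1,v[7:]]),1e-3*v]")
s=s.replace(".25,0])",".25,0,0,0])").replace("np.r_[s.x[:7],s4,1,s.x[7]]","np.r_[s.x[:7],s4,1,s.x[7:]]")
open('fk.py','w').write(s)
E
python3 fk.py
```

```text
[ 2.000e-04  1.991e-01  6.015e-01  4.636e-01  1.000e-04 -1.000e-04
  3.779e-01 -1.000e+00 -1.000e+00 -1.000e-04 -1.919e-01 -4.000e-04] 0.000721316638957914 ori err 0.05334533440288689 -1
[[ 0.  0.  1.]
 [-1.  0.  0.]
 [-0. -1.  0.]]
```

```bash
cat > plan.py <<'E'
from fk import *
th=np.arctan(.12306);B=np.array([[np.cos(th),np.sin(th),0],[-np.sin(th),np.cos(th),0],[0,0,1]]);M=np.array([.533,.167,0])
w=lambda s,d,z:M+B.T@np.array([s,d,z])
def path(q,pts,R,n=15,show=True):
    p=fk(q,V)[0];ok=True
    for t in pts:
        t=np.array(t);k=max(2,int(np.linalg.norm(t-p)/.035)+1)
        for i in range(1,k+1):
            qn,e=ik(p+(t-p)*i/k,R,q);dq=np.abs(qn-q).max()
            if e>2e-3 or dq>.3: print("  warn",(p+(t-p)*i/k).round(2),round(e,4),round(dq,2));ok=False
            q=qn
        p=t
        if show: print(t.round(3),q.round(2))
    return q,ok
E
python3 - <<'E'
from plan import *
R=Ro.from_euler('xyz',[-2.996,.858,-1.353]).as_matrix()
sols=set()
rng=np.random.default_rng(1)
for p in (w(-.03,-.27,.016),w(-.03,-.11,.016),w(-.03,-.27,.35)):
    sols=set()
    for _ in range(40):
        q,e=ik(p,R,LO+rng.random(6)*(HI-LO))
        if e<1e-3: sols.add(tuple(q.round(2)))
    print(p.round(3),sols)
E
```

```text
[ 0.536 -0.105  0.016] {(np.float64(-0.42), np.float64(0.7), np.float64(0.0), np.float64(-0.77), np.float64(-1.41), np.float64(0.92))}
[0.517 0.054 0.016] {(np.float64(-0.21), np.float64(0.6), np.float64(-0.18), np.float64(-0.9), np.float64(-1.23), np.float64(0.88))}
[ 0.536 -0.105  0.35 ] {(np.float64(-0.42), np.float64(0.35), np.float64(0.28), np.float64(-0.8), np.float64(-1.86), np.float64(0.48))}
```

```bash
python3 - <<'E'
from plan import *
R=Ro.from_euler('xyz',[-2.996,.858,-1.353]).as_matrix()
q0=np.array([1.913,.336,-.346,1.381,-.243,-3.029])
for mids in ([[-.2,.938,.6],[.1,.7,.65],[.4,.3,.5]],[[-.1,1.0,.55],[.2,.8,.6],[.45,.3,.5]],[[-.3,1.1,.45],[0.05,1.1,.45],[.3,.8,.45],[.5,.3,.4]],[[0,.8,.7],[.4,.3,.5]]):
    print(mids);path(q0,mids+[w(-.03,-.27,.35),w(-.03,-.27,.016),w(-.03,-.1,.016)],R)
E
```

```text
[[-0.2, 0.938, 0.6], [0.1, 0.7, 0.65], [0.4, 0.3, 0.5]]
[-0.2    0.938  0.6  ] [ 2.1   0.32  0.27  0.54 -0.8  -2.19]
[0.1  0.7  0.65] [ 1.77 -0.12  0.02  0.18 -0.86 -1.68]
[0.4 0.3 0.5] [ 0.36 -0.16  0.03 -0.81 -1.45 -0.24]
[ 0.536 -0.105  0.35 ] [-0.42  0.35  0.28 -0.8  -1.86  0.48]
[ 0.536 -0.105  0.016] [-0.42  0.7   0.   -0.77 -1.41  0.92]
[0.515 0.064 0.016] [-0.2   0.6  -0.19 -0.91 -1.22  0.88]
[[-0.1, 1.0, 0.55], [0.2, 0.8, 0.6], [0.45, 0.3, 0.5]]
[-0.1   1.    0.55] [ 1.95  0.39  0.3   0.42 -0.69 -2.01]
[0.2 0.8 0.6] [ 1.54  0.09  0.22 -0.06 -0.83 -1.37]
[0.45 0.3  0.5 ] [ 0.31 -0.07  0.11 -0.82 -1.48 -0.2 ]
[ 0.536 -0.105  0.35 ] [-0.42  0.35  0.28 -0.8  -1.86  0.48]
[ 0.536 -0.105  0.016] [-0.42  0.7   0.   -0.77 -1.41  0.92]
[0.515 0.064 0.016] [-0.2   0.6  -0.19 -0.91 -1.22  0.88]
[[-0.3, 1.1, 0.45], [0.05, 1.1, 0.45], [0.3, 0.8, 0.45], [0.5, 0.3, 0.4]]
[-0.3   1.1   0.45] [ 2.1   0.67  0.48  0.62 -0.68 -2.29]
[0.05 1.1  0.45] [ 1.73  0.57  0.48  0.18 -0.62 -1.68]
[0.3  0.8  0.45] [ 1.34  0.19  0.11 -0.32 -0.67 -1.02]
[0.5 0.3 0.4] [ 0.27  0.05  0.03 -0.86 -1.37 -0.02]
[ 0.536 -0.105  0.35 ] [-0.42  0.35  0.28 -0.8  -1.86  0.48]
[ 0.536 -0.105  0.016] [-0.42  0.7   0.   -0.77 -1.41  0.92]
[0.515 0.064 0.016] [-0.2   0.6  -0.19 -0.91 -1.22  0.88]
[[0, 0.8, 0.7], [0.4, 0.3, 0.5]]
[0.  0.8 0.7] [ 1.92  0.06  0.25  0.3  -0.95 -1.84]
[0.4 0.3 0.5] [ 0.36 -0.16  0.03 -0.81 -1.45 -0.24]
[ 0.536 -0.105  0.35 ] [-0.42  0.35  0.28 -0.8  -1.86  0.48]
[ 0.536 -0.105  0.016] [-0.42  0.7   0.   -0.77 -1.41  0.92]
[0.515 0.064 0.016] [-0.2   0.6  -0.19 -0.91 -1.22  0.88]
```

Request:
apply_moves:
  moves:
    - [0.2, 0.0114, 0.0014, 0.0097, 0]
    - [0.2, -0.0114, -0.0014, -0.0097, 0]

```text
t: 13.85
eef_pos: [-0.1985, 0.9402, 0.3786]
ee_rot: [-3.001, 0.845, -1.36]
force: [-0.1, 1.0, 1.0]
width: 0.0528
```

```bash
python3 st.py -.2 .938 .6 10
```

```text
t 13.85 q [ 1.947  0.342 -0.313  1.238 -0.28  -2.911] p [-0.1985  0.9402  0.3786] panelframe p [-0.6316  0.8567  0.3786]
tool axes in panel frame (cols x,y,z)
 [[ 0.058 -0.996  0.075]
 [-0.661  0.017  0.75 ]
 [-0.748 -0.093 -0.657]]
lean deg 48.93 F [-0.1  1.   1. ] w 0.0528
world target -> per row [-0.0164 -0.0019 -0.0147] 0.022145206150854926
```

Request:
apply_moves:
  moves:
    - [0.2, -0.0165, -0.002, -0.0145, 0]
    - [0.2, -0.0165, -0.002, -0.0145, 0]
    - [0.2, -0.0165, -0.002, -0.0145, 0]
    - [0.2, -0.0165, -0.002, -0.0145, 0]
    - [0.2, -0.0165, -0.002, -0.0145, 0]
    - [0.2, -0.0165, -0.002, -0.0145, 0.02]
    - [0.2, -0.0165, -0.002, -0.0145, 0.02]
    - [0.2, -0.0165, -0.002, -0.0145, 0.02]
    - [0.2, -0.0165, -0.002, -0.0145, 0]
    - [0.2, -0.0165, -0.002, -0.0145, 0]

```text
t: 14.68
eef_pos: [-0.1994, 0.9408, 0.6034]
ee_rot: [-3.072, 0.856, -1.451]
force: [-0.1, 0.7, 0.2]
width: 0.0524
```

```bash
python3 st.py .1 .7 .65 11
```

```text
t 14.68 q [ 2.101  0.331  0.304  0.52  -0.823 -2.228] p [-0.1994  0.9408  0.6034] panelframe p [-0.6324  0.8574  0.6034]
tool axes in panel frame (cols x,y,z)
 [[-0.002 -0.997  0.071]
 [-0.655  0.055  0.753]
 [-0.755 -0.045 -0.654]]
lean deg 49.16 F [-0.1  0.7  0.2] w 0.0524
world target -> per row [ 0.0132 -0.0258 -0.0199] 0.03518098601041015
```

Request:
apply_moves:
  moves:
    - [0.2, 0.013, -0.026, -0.02, 0]
    - [0.2, 0.013, -0.026, -0.02, 0]
    - [0.2, 0.013, -0.026, -0.02, 0]
    - [0.2, 0.013, -0.026, -0.02, 0]
    - [0.2, 0.013, -0.026, -0.02, 0]
    - [0.2, 0.013, -0.026, -0.02, 0]
    - [0.2, 0.013, -0.026, -0.02, 0]
    - [0.2, 0.013, -0.026, -0.02, 0]
    - [0.2, 0.013, -0.026, -0.02, 0]
    - [0.2, 0.013, -0.026, -0.02, 0]
    - [0.2, 0.013, -0.026, -0.02, 0]

```text
t: 15.6
eef_pos: [0.1026, 0.699, 0.6523]
ee_rot: [-3.071, 0.857, -1.45]
force: [0.9, 1.5, 0.3]
width: 0.0525
```

```bash
python3 st.py .4 .3 .5 16
```

```text
t 15.6 q [ 1.768 -0.117  0.038  0.167 -0.88  -1.728] p [0.1026 0.699  0.6523] panelframe p [-0.3622  0.5806  0.6523]
tool axes in panel frame (cols x,y,z)
 [[-0.001 -0.997  0.072]
 [-0.655  0.055  0.754]
 [-0.756 -0.046 -0.653]]
lean deg 49.23 F [0.9 1.5 0.3] w 0.0525
world target -> per row [ 0.0249 -0.0164 -0.013 ] 0.03252877960575219
```

Request:
apply_moves:
  moves:
    - [0.2, 0.025, -0.0165, -0.013, 0]
    - [0.2, 0.025, -0.0165, -0.013, 0]
    - [0.2, 0.025, -0.0165, -0.013, 0]
    - [0.2, 0.025, -0.0165, -0.013, 0]
    - [0.2, 0.025, -0.0165, -0.013, 0]
    - [0.2, 0.025, -0.0165, -0.013, 0]
    - [0.2, 0.025, -0.0165, -0.013, 0]
    - [0.2, 0.025, -0.0165, -0.013, 0]
    - [0.2, 0.025, -0.0165, -0.013, 0]
    - [0.2, 0.025, -0.0165, -0.013, 0]
    - [0.2, 0.025, -0.0165, -0.013, 0]
    - [0.2, 0.025, -0.0165, -0.013, 0]

```text
t: 16.6
eef_pos: [0.3258, 0.399, 0.5376]
ee_rot: [-3.065, 0.857, -1.446]
force: [1.0, 0.4, -0.5]
width: 0.0524
```

```bash
python3 st.py .536 -.105 .35 15; python3 -c "
from plan import *;print(w(-.03,-.30,.30),w(-.03,-.27,.016))"
```

```text
t 16.6 q [ 0.786 -0.273 -0.023 -0.624 -1.218 -0.662] p [0.3258 0.399  0.5376] panelframe p [-0.1773  0.2556  0.5376]
tool axes in panel frame (cols x,y,z)
 [[ 0.001 -0.997  0.075]
 [-0.655  0.056  0.754]
 [-0.756 -0.05  -0.653]]
lean deg 49.26 F [ 1.   0.4 -0.5] w 0.0524
world target -> per row [ 0.0324 -0.0111 -0.0175] 0.03849480001102198
[ 0.53986621 -0.13441807  0.3       ] [ 0.53620205 -0.10464268  0.016     ]
```

Request:
apply_moves:
  moves:
    - [0.2, 0.0325, -0.011, -0.0175, 0]
    - [0.2, 0.0325, -0.011, -0.0175, 0]
    - [0.2, 0.0325, -0.011, -0.0175, 0]
    - [0.2, 0.0325, -0.011, -0.0175, 0]
    - [0.2, 0.0325, -0.011, -0.0175, 0]
    - [0.2, 0.0325, -0.011, -0.0175, 0]
    - [0.2, 0.0325, -0.011, -0.0175, 0]
    - [0.2, 0.0325, -0.011, -0.0175, 0]
    - [0.2, 0.0325, -0.011, -0.0175, 0]
    - [0.2, 0.0325, -0.011, -0.0175, 0]
    - [0.2, 0.0325, -0.011, -0.0175, 0]
    - [0.2, 0.0325, -0.011, -0.0175, 0]

```text
t: 17.6
eef_pos: [0.4927, -0.0057, 0.3854]
ee_rot: [-3.068, 0.853, -1.45]
force: [1.3, 1.0, 0.3]
width: 0.0524
```

Request:
apply_moves:
  moves:
    - [0.2, 0.0325, -0.011, -0.0175, 0]
    - [0.2, 0.0325, -0.011, -0.0175, 0]
    - [0.2, 0.0325, -0.011, -0.0175, 0]

```text
t: 17.85
eef_pos: [0.5345, -0.1066, 0.3477]
ee_rot: [-3.069, 0.852, -1.45]
force: [1.4, 0.3, -0.0]
width: 0.053
```

```bash
python3 st.py .537 -.112 .10 8; python3 - <<'E'
from station import eyes
import cv2
f=eyes.grab_frame("top");cv2.imwrite("pics/top1.png",cv2.resize(f["color"][:,:,::-1],(800,600)))
E
```

```text
t 17.85 q [-0.422  0.342  0.269 -0.787 -1.851  0.423] p [ 0.5345 -0.1066  0.3477] panelframe p [-0.032  -0.2717  0.3477]
tool axes in panel frame (cols x,y,z)
 [[-0.001 -0.997  0.074]
 [-0.658  0.056  0.751]
 [-0.753 -0.048 -0.656]]
lean deg 48.97 F [ 1.4  0.3 -0. ] w 0.053
world target -> per row [0.0238 0.0012 0.0198] 0.030971149309748945
```

View pics/top1.png

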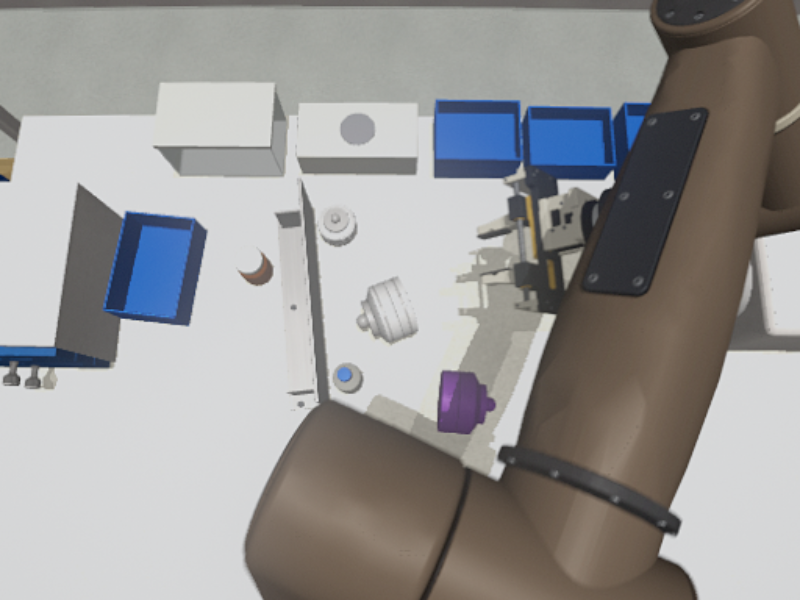

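The top view shows nothing disturbed. The canister is still at (390,310) and the leaned fingers are at (470,230-310) behind it. Before going down I check forearm clearance.

```bash
python3 - <<'E'
from plan import *
from station import arm
s=arm.get_state();R=Ro.from_euler('xyz',s['ee_rot']).as_matrix();q=s['q']
for t in (w(-.03,-.27,.016),w(-.03,-.11,.016)):
    q,e=ik(t,R,q)
    e_=q[2]-q[1];R1=Ro.from_euler('z',q[0]).as_matrix();Rf=Ro.from_euler('y',-e_).as_matrix()
    el=np.array([V[0]+V[2]*np.sin(q[1]),0,V[1]+V[2]*np.cos(q[1])]);f=el+Rf@[V[3],0,0]
    R3=Rf@Ro.from_euler('x',-q[3]).as_matrix();g=f+R3@[0,V[10],V[11]]
    print(q.round(2),e.round(4),"elbow",(R1@el).round(3),"forearm end",(R1@f).round(3),"wrist",(R1@g).round(3))
E
```

```text
[-0.41  0.69 -0.   -0.77 -1.4   0.84] 0.0 elbow [ 0.351 -0.154  0.663] forearm end [ 0.678 -0.298  0.366] wrist [ 0.544 -0.39   0.264]
[-0.2   0.6  -0.19 -0.9  -1.22  0.8 ] 0.0 elbow [ 0.33  -0.069  0.697] forearm end [ 0.652 -0.136  0.37 ] wrist [ 0.525 -0.231  0.264]
```

Request:
apply_moves:
  moves:
    - [0.2, 0.023, 0.0012, 0.019, 0]
    - [0.2, 0.023, 0.0012, 0.019, 0]
    - [0.2, 0.023, 0.0012, 0.019, 0]
    - [0.2, 0.023, 0.0012, 0.019, 0]
    - [0.2, 0.023, 0.0012, 0.019, 0]
    - [0.2, 0.023, 0.0012, 0.019, 0]
    - [0.2, 0.023, 0.0012, 0.019, 0]
    - [0.2, 0.023, 0.0012, 0.019, 0]
    - [0.2, 0.023, 0.0012, 0.019, 0]
    - [0.2, 0.023, 0.0012, 0.019, 0]
    - [0.2, 0, 0, 0, 0]

```text
t: 18.82
eef_pos: [0.5339, -0.1108, 0.0444]
ee_rot: [-3.082, 0.858, -1.46]
force: [-1.2, 0.1, -0.5]
width: 0.0524
```

```bash
python3 st.py; python3 -c "
from plan import *;print(w(-.028,-.205,.017))"
```

```text
t 18.82 q [-0.422  0.656  0.01  -0.756 -1.443  0.814] p [ 0.5339 -0.1108  0.0444] panelframe p [-0.033  -0.2759  0.0444]
tool axes in panel frame (cols x,y,z)
 [[-0.008 -0.998  0.069]
 [-0.654  0.057  0.754]
 [-0.756 -0.039 -0.653]]
lean deg 49.23 F [-1.2  0.1 -0.5] w 0.0524
[ 0.53024806 -0.03988506  0.017     ]
```

Request:
apply_moves:
  moves:
    - [0.2, 0.01, 0, 0.0085, 0]
    - [0.2, 0.01, 0, 0.0085, 0]
    - [0.2, -0.0165, 0, 0.019, 0]
    - [0.2, -0.0165, 0, 0.019, 0]
    - [0.2, -0.0165, 0, 0.019, 0]
    - [0.2, 0, 0, 0, 0]

```text
t: 19.32
eef_pos: [0.5327, -0.0333, 0.0247]
ee_rot: [-3.067, 0.855, -1.447]
force: [-0.0, 0.5, 0.6]
width: 0.0528
```

```bash
python3 st.py; python3 - <<'E'
from station import eyes
import cv2
f=eyes.grab_frame("top");cv2.imwrite("pics/top2.png",cv2.resize(f["color"][100:280,160:400,::-1],(800,600)))
E
```

```text
t 19.32 q [-0.323  0.635 -0.084 -0.82  -1.332  0.82 ] p [ 0.5327 -0.0333  0.0247] panelframe p [-0.0247 -0.1987  0.0247]
tool axes in panel frame (cols x,y,z)
 [[ 0.001 -0.997  0.073]
 [-0.656  0.054  0.752]
 [-0.754 -0.049 -0.655]]
lean deg 49.11 F [-0.   0.5  0.6] w 0.0528
```

View pics/top2.png

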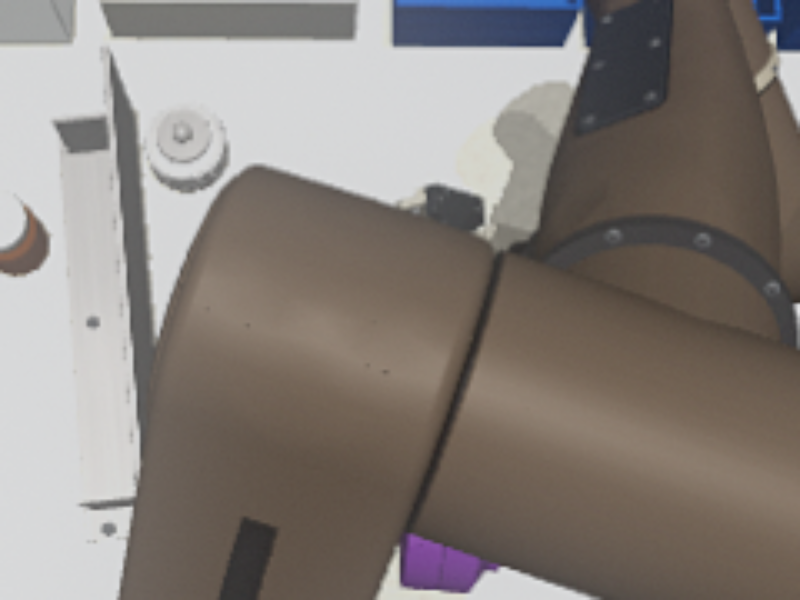

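The arm hides the top view here (only the small canister at (182,140) and a purple edge at (435,560) show), so I'll use pose and force. I lower to about 17 mm, then push slowly along the panel normal to square the canister up.

Request:
apply_moves:
  moves:
    - [0.2, 0.006, 0.004, 0.005, 0]
    - [0.2, -0.0066, 0.0005, 0.0075, 0]
    - [0.2, -0.0066, 0.0005, 0.0075, 0]
    - [0.2, -0.0066, 0.0005, 0.0075, 0]
    - [0.2, -0.0066, 0.0005, 0.0075, 0]
    - [0.2, -0.0066, 0.0005, 0.0075, 0]
    - [0.2, -0.0066, 0.0005, 0.0075, 0]

```text
t: 19.95
eef_pos: [0.5219, 0.0231, 0.0154]
ee_rot: [-3.07, 0.854, -1.451]
force: [0.5, -0.5, -0.1]
width: 0.0525
```

```bash
python3 st.py; python3 - <<'E'
from station import eyes
import cv2,pickle
f=eyes.grab_frame("side");pickle.dump(f,open("s.pkl","wb"));cv2.imwrite("pics/s2.png",cv2.resize(f["color"][160:270,140:350,::-1],(800,420)))
E
```

```text
t 19.95 q [-0.249  0.613 -0.156 -0.87  -1.257  0.818] p [0.5219 0.0231 0.0154] panelframe p [-0.0286 -0.1415  0.0154]
tool axes in panel frame (cols x,y,z)
 [[-0.001 -0.997  0.073]
 [-0.657  0.056  0.752]
 [-0.754 -0.047 -0.656]]
lean deg 49.03 F [ 0.5 -0.5 -0.1] w 0.0525
```

View pics/s2.png

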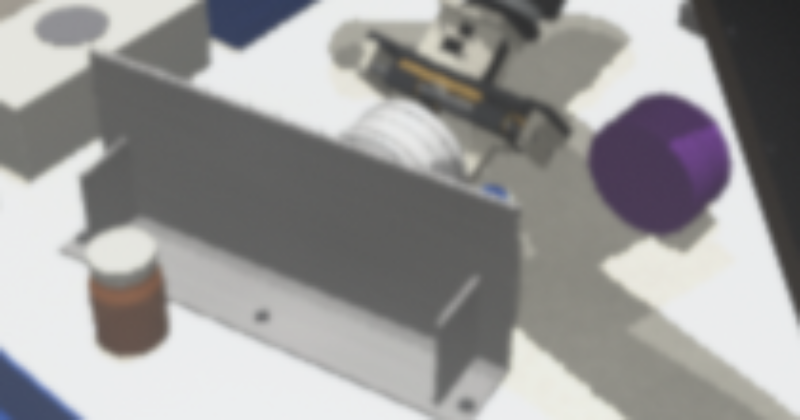

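The side view shows the grey canister top at (400,135) behind the panel with the gripper bar at (470,90) squarely behind it. The bottle cap at (495,190) is untouched. I keep pushing.

Request:
apply_moves:
  moves:
    - [0.2, -0.0066, 0.0005, 0.0075, 0]
    - [0.2, -0.0066, 0.0005, 0.0075, 0]
    - [0.2, -0.004, 0.0003, 0.0045, 0]
    - [0.2, -0.004, 0.0003, 0.0045, 0]

```text
t: 20.33
eef_pos: [0.518, 0.0549, 0.0156]
ee_rot: [-3.071, 0.854, -1.45]
force: [0.3, -2.1, -0.2]
width: 0.0523
```

```bash
python3 st.py|tail -1; python3 - <<'E'
from station import eyes
import cv2,pickle
from fit import *
f=eyes.grab_frame("side");pickle.dump(f,open("s.pkl","wb"));cv2.imwrite("pics/s3.png",cv2.resize(f["color"][160:270,140:350,::-1],(800,420)))
E
```

```text
lean deg 49.04 F [ 0.3 -2.1 -0.2] w 0.0523
```

View pics/s3.png

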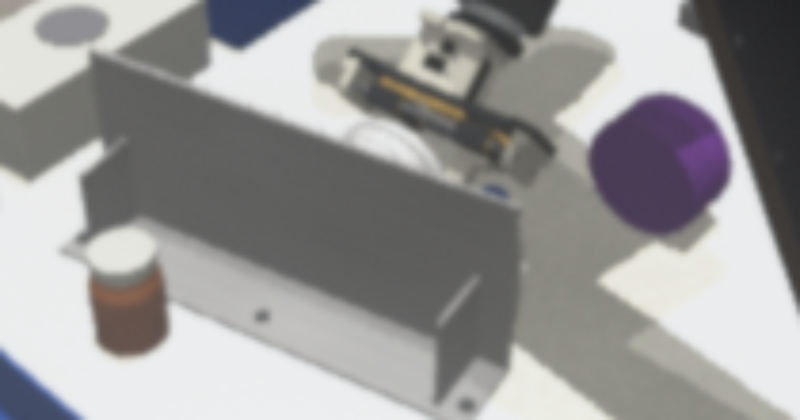

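```bash
cat > vis.py <<'E'
import pickle,numpy as np
from fit import *
th=np.arctan(.12306);B=np.array([[np.cos(th),np.sin(th),0],[-np.sin(th),np.cos(th),0],[0,0,1]]);M=np.array([.533,.167,0])
def canpts(f,lab=True):
    P=cloud(f).reshape(-1,3);Q=(P-M)@B.T;C=f["color"].reshape(-1,3).astype(int)
    m=(Q[:,1]<-.003)&(Q[:,1]>-.19)&(abs(Q[:,0]+.03)<.09)&(Q[:,2]>.02)&(Q[:,2]<.17)
    return Q[m],C[m]
E
python3 - <<'E'
from vis import *
Q,C=canpts(pickle.load(open("s.pkl","rb")))
for lo in np.arange(-.15,0,.015):
    m=(Q[:,1]>=lo)&(Q[:,1]<lo+.015)
    if m.sum()>3: print(lo.round(3),m.sum(),Q[m].min(0).round(3),Q[m].max(0).round(3),C[m].mean(0).round())
E
```

```text
-0.15 217 [-0.12  -0.15   0.042] [ 0.056 -0.135  0.108] [101. 101.  96.]
-0.135 9 [-0.12  -0.135  0.051] [-0.073 -0.129  0.092] [128. 126. 119.]
-0.105 74 [-0.079 -0.105  0.084] [ 0.019 -0.09   0.115] [204. 204. 202.]
-0.09 71 [-0.073 -0.09   0.092] [ 0.008 -0.075  0.114] [216. 216. 215.]
-0.075 30 [-0.056 -0.075  0.107] [-0.007 -0.065  0.115] [221. 222. 221.]
```

Canister centred at s≈-32 mm, bottom face at d≈-103 mm, so the knob is at the panel. Now the first part of the climb, slowly.

Request:
apply_moves:
  moves:
    - [0.2, -0.0026, 0.0002, 0.003, 0]
    - [0.2, -0.0026, 0.0002, 0.003, 0]
    - [0.2, -0.0026, 0.0002, 0.003, 0]

```text
t: 20.63
eef_pos: [0.5186, 0.0596, 0.015]
ee_rot: [-3.065, 0.843, -1.446]
force: [0.3, -40.3, 13.3]
width: 0.0525
```

```bash
python3 st.py; python3 - <<'E'
from station import eyes
from vis import *
f=eyes.grab_frame("side");Q,C=canpts(f)
for lo in np.arange(-.15,0,.01):
    m=(Q[:,1]>=lo)&(Q[:,1]<lo+.01)&(C.mean(1)>150)
    if m.sum()>3: print(lo.round(3),m.sum(),Q[m].min(0).round(3),Q[m].max(0).round(3),C[m].mean(0).round())
E
```

```text
t 20.63 q [-0.191  0.59  -0.192 -0.898 -1.209  0.803] p [0.5186 0.0596 0.015 ] panelframe p [-0.0274 -0.1049  0.015 ]
tool axes in panel frame (cols x,y,z)
 [[ 0.002 -0.997  0.075]
 [-0.665  0.054  0.745]
 [-0.747 -0.051 -0.663]]
lean deg 48.46 F [  0.3 -40.3  13.3] w 0.0525
-0.15 9 [ 0.047 -0.148  0.085] [ 0.056 -0.141  0.11 ] [182. 180. 168.]
-0.14 6 [ 0.049 -0.14   0.095] [ 0.057 -0.133  0.102] [172. 170. 160.]
-0.11 17 [-0.072 -0.107  0.086] [ 0.004 -0.1    0.112] [184. 184. 181.]
-0.1 51 [-0.075 -0.1    0.087] [ 0.014 -0.09   0.116] [205. 206. 204.]
-0.09 49 [-0.072 -0.09   0.091] [ 0.012 -0.08   0.114] [211. 212. 211.]
-0.08 42 [-0.06 -0.08  0.1 ] [ 0.005 -0.07   0.116] [221. 221. 221.]
-0.07 12 [-0.045 -0.069  0.11 ] [-0.008 -0.063  0.116] [219. 220. 219.]
```

Request:
apply_moves:
  moves:
    - [0.2, -0.004, 0, -0.001, 0]
    - [0.2, -0.004, 0, 0, 0]

```text
t: 20.85
eef_pos: [0.518, 0.0649, 0.0199]
ee_rot: [-3.068, 0.844, -1.452]
force: [1.5, -13.2, -10.9]
width: 0.0524
```

```bash
python3 st.py; python3 - <<'E'
from station import eyes
from vis import *
f=eyes.grab_frame("side");Q,C=canpts(f)
for lo in np.arange(-.15,0,.01):
    m=(Q[:,1]>=lo)&(Q[:,1]<lo+.01)&(C.mean(1)>150)
    if m.sum()>3: print(lo.round(3),m.sum(),Q[m].min(0).round(3),Q[m].max(0).round(3),C[m].mean(0).round())
cv2.imwrite("pics/s4.png",cv2.resize(f["color"][160:270,140:350,::-1],(800,420)))
E
```

```text
t 20.85 q [-0.183  0.579 -0.197 -0.902 -1.207  0.791] p [0.518  0.0649 0.0199] panelframe p [-0.0274 -0.0995  0.0199]
tool axes in panel frame (cols x,y,z)
 [[-0.002 -0.997  0.076]
 [-0.664  0.058  0.745]
 [-0.747 -0.049 -0.663]]
lean deg 48.5 F [  1.5 -13.2 -10.9] w 0.0524
-0.15 13 [ 0.047 -0.149  0.077] [ 0.06  -0.141  0.116] [190. 187. 175.]
-0.14 5 [ 0.049 -0.134  0.098] [ 0.054 -0.132  0.108] [176. 175. 164.]
-0.11 37 [-0.077 -0.11   0.085] [ 0.002 -0.1    0.117] [182. 182. 180.]
-0.1 51 [-0.077 -0.1    0.082] [ 0.01 -0.09  0.12] [199. 199. 197.]
-0.09 41 [-0.074 -0.09   0.093] [ 0.002 -0.08   0.122] [214. 214. 213.]
-0.08 36 [-0.07  -0.08   0.101] [ 0.005 -0.07   0.123] [218. 218. 217.]
-0.07 35 [-0.062 -0.07   0.112] [ 0.007 -0.06   0.126] [217. 217. 216.]
-0.06 21 [-0.046 -0.06   0.12 ] [-0.006 -0.05   0.128] [205. 205. 204.]
```

View pics/s4.png

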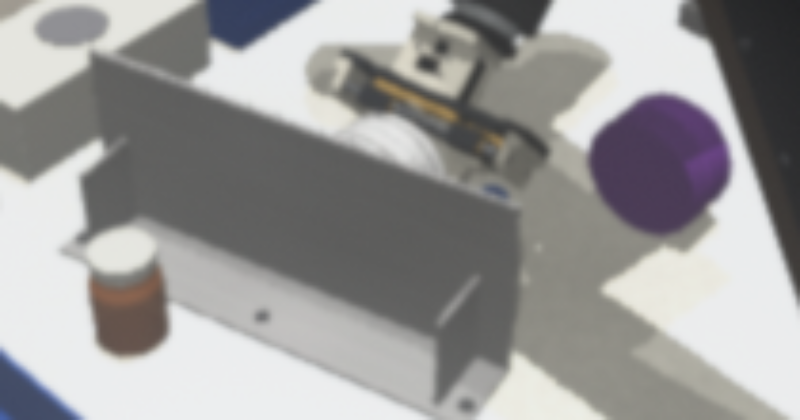

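It's climbing: the top surface slopes about 12-13° and the force is down to 13 N. I continue forward and slightly up.

Request:
apply_moves:
  moves:
    - [0.2, -0.0044, 0.0003, 0.0027, 0]
    - [0.2, -0.0044, 0.0003, 0.0027, 0]

```text
t: 21.07
eef_pos: [0.5148, 0.0794, 0.0247]
ee_rot: [-3.071, 0.853, -1.453]
force: [0.2, -1.6, -3.9]
width: 0.0523
```

```bash
cat > look.py <<'E'
from station import eyes
from vis import *
import sys
f=eyes.grab_frame("side");Q,C=canpts(f)
for lo in np.arange(-.15,0,.01):
    m=(Q[:,1]>=lo)&(Q[:,1]<lo+.01)&(C.mean(1)>150)
    if m.sum()>3: print(lo.round(3),m.sum(),Q[m].min(0).round(3),Q[m].max(0).round(3),C[m].mean(0).round())
cv2.imwrite(sys.argv[1],cv2.resize(f["color"][160:270,140:350,::-1],(800,420)))
E
python3 st.py;python3 look.py pics/s5.png
```

```text
t 21.07 q [-0.166  0.568 -0.206 -0.916 -1.206  0.782] p [0.5148 0.0794 0.0247] panelframe p [-0.0288 -0.0847  0.0247]
tool axes in panel frame (cols x,y,z)
 [[-0.003 -0.997  0.073]
 [-0.658  0.057  0.751]
 [-0.753 -0.046 -0.656]]
lean deg 48.99 F [ 0.2 -1.6 -3.9] w 0.0523
-0.15 8 [-0.043 -0.15   0.116] [ 0.059 -0.142  0.128] [170. 168. 158.]
-0.14 14 [ 0.03  -0.14   0.068] [ 0.058 -0.131  0.126] [186. 185. 172.]
-0.13 9 [ 0.045 -0.129  0.108] [ 0.056 -0.121  0.118] [185. 183. 171.]
-0.11 18 [-0.073 -0.11   0.083] [-0.017 -0.101  0.106] [165. 165. 163.]
-0.1 20 [-0.073 -0.1    0.087] [-0.019 -0.091  0.113] [184. 184. 182.]
-0.09 18 [-0.069 -0.09   0.094] [-0.022 -0.081  0.12 ] [192. 192. 191.]
-0.08 21 [-0.065 -0.079  0.105] [-0.014 -0.07   0.127] [191. 191. 189.]
-0.07 57 [-0.062 -0.07   0.112] [ 0.004 -0.06   0.128] [215. 216. 214.]
-0.06 12 [-0.054 -0.06   0.117] [-0.002 -0.056  0.125] [219. 219. 218.]
```

View pics/s5.png

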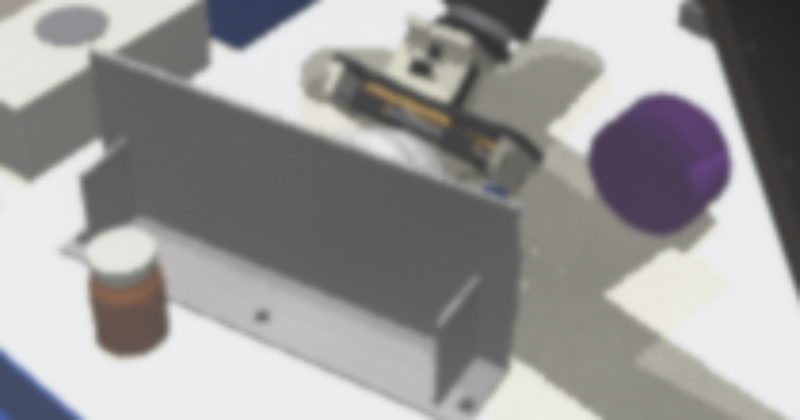

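Slope is about 33° with hardly any force, so it's past balance. A few more mm for margin.

Request:
apply_moves:
  moves:
    - [0.2, -0.0044, 0.0003, 0.0027, 0]
    - [0.2, -0.0022, 0.0002, 0.0013, 0]

```text
t: 21.28
eef_pos: [0.5134, 0.0875, 0.0272]
ee_rot: [-3.071, 0.853, -1.451]
force: [-0.0, -5.8, -5.8]
width: 0.0522
```

```bash
python3 st.py;python3 look.py pics/s6.png
```

```text
t 21.28 q [-0.153  0.561 -0.213 -0.922 -1.201  0.776] p [0.5134 0.0875 0.0272] panelframe p [-0.0292 -0.0765  0.0272]
tool axes in panel frame (cols x,y,z)
 [[-0.002 -0.997  0.072]
 [-0.658  0.056  0.751]
 [-0.753 -0.046 -0.656]]
lean deg 49.01 F [-0.  -5.8 -5.8] w 0.0522
-0.15 49 [-0.052 -0.15   0.06 ] [ 0.047 -0.141  0.128] [194. 193. 179.]
-0.14 5 [ 0.049 -0.137  0.12 ] [ 0.056 -0.131  0.137] [176. 175. 167.]
-0.13 13 [ 0.046 -0.129  0.113] [ 0.057 -0.12   0.126] [192. 190. 177.]
-0.12 8 [ 0.047 -0.118  0.108] [ 0.056 -0.112  0.116] [183. 182. 170.]
-0.11 4 [-0.061 -0.109  0.094] [ 0.054 -0.102  0.11 ] [161. 160. 153.]
-0.1 5 [-0.071 -0.098  0.092] [-0.056 -0.091  0.103] [159. 160. 158.]
-0.09 13 [-0.072 -0.09   0.09 ] [-0.022 -0.08   0.129] [170. 171. 170.]
-0.08 54 [-0.075 -0.08   0.105] [ 0.002 -0.07   0.13 ] [208. 209. 209.]
-0.07 64 [-0.072 -0.07   0.114] [ 0.012 -0.06   0.131] [227. 227. 227.]
-0.06 16 [-0.054 -0.059  0.118] [-0.002 -0.051  0.131] [218. 219. 218.]
-0.05 7 [-0.042 -0.049  0.128] [-0.02  -0.046  0.132] [192. 191. 190.]
```

Request:
apply_moves:
  moves:
    - [0.2, 0.007, -0.0006, -0.0075, 0]
    - [0.2, 0.014, -0.0012, -0.015, 0]
    - [0.2, 0.02, -0.0016, -0.022, 0]
    - [0.2, 0.02, -0.0016, -0.022, 0]
    - [0.2, 0.02, -0.0016, -0.022, 0]
    - [0.2, 0.02, -0.0016, -0.022, 0]
    - [0.2, 0.014, -0.0012, -0.015, 0]
    - [0.2, 0, 0, 0, 0]

```text
t: 22.0
eef_pos: [0.5348, -0.0857, 0.0234]
ee_rot: [-3.071, 0.854, -1.453]
force: [1.2, 1.0, 0.5]
width: 0.0526
```

```bash
python3 st.py;python3 look.py pics/s7.png
```

```text
t 22.0 q [-0.392  0.667 -0.027 -0.78  -1.385  0.835] p [ 0.5348 -0.0857  0.0234] panelframe p [-0.0291 -0.2511  0.0234]
tool axes in panel frame (cols x,y,z)
 [[-0.003 -0.997  0.074]
 [-0.657  0.058  0.752]
 [-0.754 -0.047 -0.655]]
lean deg 49.05 F [1.2 1.  0.5] w 0.0526
-0.15 11 [-0.072 -0.15   0.058] [-0.031 -0.14   0.083] [221. 222. 222.]
-0.14 25 [-0.077 -0.139  0.059] [-0.008 -0.13   0.085] [211. 212. 211.]
-0.13 32 [-0.084 -0.13   0.06 ] [ 0.001 -0.12   0.086] [204. 204. 203.]
-0.12 34 [-0.074 -0.12   0.063] [ 0.018 -0.11   0.103] [189. 189. 188.]
-0.11 37 [-0.068 -0.11   0.075] [ 0.002 -0.101  0.106] [179. 179. 177.]
-0.1 21 [-0.051 -0.1    0.083] [ 0.001 -0.091  0.106] [176. 176. 174.]
```

View pics/s7.png

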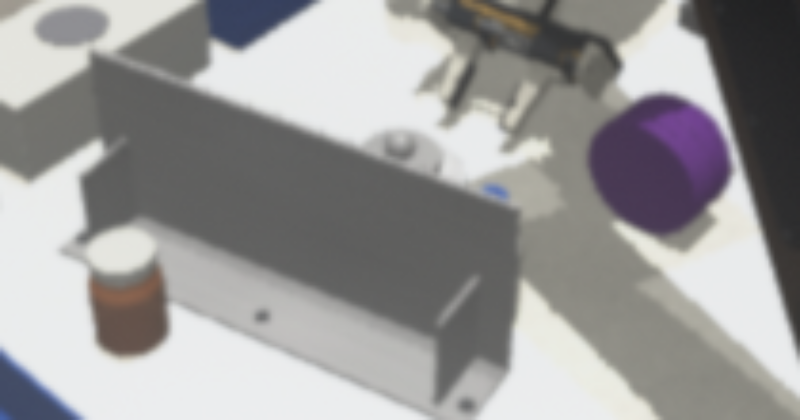

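It's standing upright: knob at (400,145) on top of the lid, fingers clear at (480,105). I locate its axis.

```bash
cat > axis.py <<'E'
from station import eyes
from vis import *
def axis(f):
    P=cloud(f).reshape(-1,3);Q=(P-M)@B.T;C=f["color"].reshape(-1,3).astype(int)
    m=(abs(Q[:,0]+.03)<.09)&(Q[:,1]<-.003)&(Q[:,1]>-.18)&(Q[:,2]>.05)&(Q[:,2]<.112)&(C.mean(1)>120)&(np.ptp(C,axis=1)<14)
    p=Q[m]
    def f2(v):
        r=np.hypot(p[:,0]-v[0],p[:,1]-v[1]);q=np.c_[p[:,2],r];D=np.full(len(p),9.)
        for a,b in zip(prof[:-1],prof[1:]):
            t=np.clip(((q-a)@(b-a))/((b-a)@(b-a)),0,1);D=np.minimum(D,np.linalg.norm(q-a-t[:,None]*(b-a),axis=1))
        return np.minimum(D,abs(np.hypot(q[:,0]-.09,q[:,1])-.013))
    s=least_squares(f2,[-.03,-.1],loss="soft_l1",f_scale=.003); return s.x,np.median(f2(s.x)),len(p)
if __name__=="__main__":
    for n in("side","top"):
        try: print(n,axis(eyes.grab_frame(n)))
        except Exception as e: print(n,e)
E
python3 axis.py
```

```text
side (array([-0.03210698, -0.10507429]), np.float64(0.0009160724054277467), 186)
top (array([-0.03536806, -0.10718561]), np.float64(0.0011667904311085408), 244)
```

Request:
apply_moves:
  moves:
    - [0.2, -0.0131, 0.0035, 0.015, 0]
    - [0.2, -0.0131, 0.0035, 0.015, 0]
    - [0.2, -0.0131, 0.0012, 0.015, 0]
    - [0.2, -0.0098, 0.0009, 0.0113, 0]
    - [0.2, -0.0066, 0.0006, 0.0075, 0]
    - [0.2, -0.0053, 0.0005, 0.006, 0]
    - [0.2, -0.0053, 0.0005, 0.006, 0]
    - [0.2, -0.0053, 0.0005, 0.006, 0]
    - [0.2, -0.0053, 0.0005, 0.006, 0]
    - [0.2, 0, 0, 0, 0]

```text
t: 22.98
eef_pos: [0.5148, 0.0354, 0.0237]
ee_rot: [-3.071, 0.855, -1.451]
force: [-0.6, -0.1, -0.2]
width: 0.0524
```

```bash
python3 st.py;python3 axis.py
```

```text
t 22.98 q [-0.234  0.589 -0.177 -0.878 -1.252  0.809] p [0.5148 0.0354 0.0237] panelframe p [-0.0341 -0.1284  0.0237]
tool axes in panel frame (cols x,y,z)
 [[-0.002 -0.997  0.072]
 [-0.656  0.056  0.752]
 [-0.754 -0.046 -0.655]]
lean deg 49.1 F [-0.6 -0.1 -0.2] w 0.0524
side (array([-0.02530036, -0.13774141]), np.float64(0.0072218176511099795), 121)
top (array([ 0.03515077, -0.1708483 ]), np.float64(0.004065210222230071), 34)
```

Request:
apply_moves:
  moves:
    - [0.2, -0.0033, 0.0003, 0.0038, 0]
    - [0.2, -0.0033, 0.0003, 0.0038, 0]
    - [0.2, -0.0016, 0.0001, 0.0019, 0]
    - [0.2, 0, 0, 0, 0]

```text
t: 23.42
eef_pos: [0.5134, 0.047, 0.0234]
ee_rot: [-3.071, 0.854, -1.451]
force: [1.0, -1.0, -0.2]
width: 0.0525
```

```bash
python3 st.py|grep -E "t |lean";python3 look.py pics/s8.png
```

```text
t 23.42 q [-0.217  0.583 -0.188 -0.888 -1.238  0.805] p [0.5134 0.047  0.0234] panelframe p [-0.0341 -0.1167  0.0234]
lean deg 49.06 F [ 1.  -1.  -0.2] w 0.0525
-0.15 26 [-0.081 -0.15   0.055] [ 0.047 -0.141  0.105] [184. 182. 169.]
-0.14 25 [-0.082 -0.139  0.051] [ 0.008 -0.13   0.061] [199. 197. 183.]
```

View pics/s8.png

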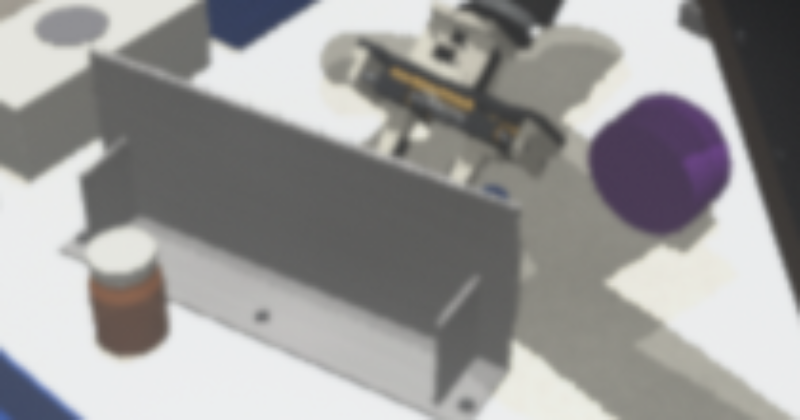

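The canister is now hidden behind the panel in the side view, with the fingers at (400,140) and (465,175). I press on in small steps until the force rises.

Request:
apply_moves:
  moves:
    - [0.2, -0.0013, 0.0001, 0.0015, 0]
    - [0.2, -0.0013, 0.0001, 0.0015, 0]
    - [0.2, 0, 0, 0, 0]

```text
t: 23.72
eef_pos: [0.513, 0.0507, 0.0234]
ee_rot: [-3.071, 0.854, -1.451]
force: [0.1, -1.6, 0.3]
width: 0.0528
```

```bash
python3 st.py|grep -E "t |lean"
```

```text
t 23.72 q [-0.211  0.581 -0.192 -0.891 -1.234  0.803] p [0.513  0.0507 0.0234] panelframe p [-0.0341 -0.113   0.0234]
lean deg 49.06 F [ 0.1 -1.6  0.3] w 0.0528
```

Request:
apply_moves:
  moves:
    - [0.2, -0.0013, 0.0001, 0.0015, 0]
    - [0.2, -0.0013, 0.0001, 0.0015, 0]
    - [0.2, 0, 0, 0, 0]

```text
t: 23.97
eef_pos: [0.5127, 0.0542, 0.0233]
ee_rot: [-3.07, 0.853, -1.45]
force: [0.0, -3.2, -0.0]
width: 0.0522
```

```bash
python3 st.py|grep -E "t |lean"
```

```text
t 23.97 q [-0.205  0.579 -0.195 -0.894 -1.229  0.802] p [0.5127 0.0542 0.0233] panelframe p [-0.034  -0.1095  0.0233]
lean deg 49.01 F [ 0.  -3.2 -0. ] w 0.0522
```

Request:
apply_moves:
  moves:
    - [0.2, -0.0013, 0.0001, 0.0015, 0]
    - [0.2, -0.0007, 0, 0.0008, 0]
    - [0.2, 0, 0, 0, 0]

```text
t: 24.22
eef_pos: [0.5129, 0.0552, 0.0231]
ee_rot: [-3.069, 0.85, -1.449]
force: [0.4, -12.7, 1.8]
width: 0.0524
```

```bash
python3 st.py|grep -E "t |lean"
```

```text
t 24.22 q [-0.202  0.577 -0.196 -0.894 -1.225  0.801] p [0.5129 0.0552 0.0231] panelframe p [-0.0336 -0.1085  0.0231]
lean deg 48.84 F [  0.4 -12.7   1.8] w 0.0524
```

Force jumped to 12.7 N within 1 mm, so the canister is pressed against the panel. I back off gently, then away.

Request:
apply_moves:
  moves:
    - [0.2, 0.0013, -0.0001, -0.0015, 0]
    - [0.2, 0.0013, -0.0001, -0.0015, 0]
    - [0.2, 0.004, -0.0003, -0.0045, 0]
    - [0.2, 0.01, -0.0008, -0.0115, 0]
    - [0.2, 0.0165, -0.0014, -0.019, 0]
    - [0.2, 0.02, -0.0017, -0.023, 0]
    - [0.2, 0.02, -0.0017, -0.023, 0]
    - [0.2, 0.02, -0.0017, -0.023, 0]
    - [0.2, 0.01, -0.001, -0.03, 0]
    - [0.2, 0, 0, -0.035, 0]
    - [0.2, 0, 0, -0.035, 0]
    - [0.2, 0, 0, -0.035, 0]

```text
t: 25.22
eef_pos: [0.5331, -0.1941, 0.1053]
ee_rot: [-3.073, 0.855, -1.453]
force: [0.6, 0.3, 0.1]
width: 0.0527
```

```bash
python3 st.py|grep -E "t |lean"; python3 axis.py; python3 - <<'E'
from station import eyes
import cv2,numpy as np
f=eyes.grab_frame("top");g=eyes.grab_frame("side")
cv2.imwrite("pics/t9.png",np.hstack([cv2.resize(h["color"][:,:,::-1],(400,300),interpolation=cv2.INTER_AREA) for h in(f,g)]))
E
```

```text
t 25.22 q [-0.521  0.639  0.144 -0.701 -1.607  0.78 ] p [ 0.5331 -0.1941  0.1053] panelframe p [-0.044  -0.3584  0.1053]
lean deg 49.09 F [0.6 0.3 0.1] w 0.0527
side (array([-0.03, -0.1 ]), np.float64(nan), 0)
top (array([-0.03148609, -0.05587628]), np.float64(0.0015421752954550172), 1111)
  return _methods._mean(a, axis=axis, dtype=dtype,
  ret = ret.dtype.type(ret / rcount)
```

View pics/t9.png

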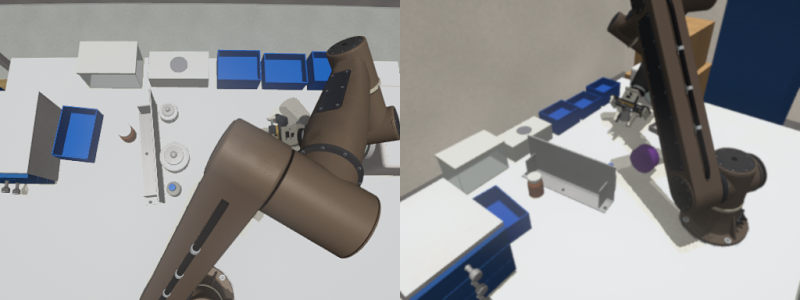

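Top view: the canister stands upright at (175,156) against the panel, clear of the small canister (170,112) and the bottle (174,188). Its fitted axis is 55.9 mm from the face (radius 56). One enlarged check, including the neighbours.

```bash
python3 - <<'E'
from station import eyes,outline_of
from h import *
f=eyes.grab_frame("top");P=cloud(f);P0=np.load("P.npy")
cv2.imwrite("pics/t10.png",cv2.resize(f["color"][110:270,170:300,::-1],(488,600),interpolation=cv2.INTER_CUBIC))
for n,lo,hi,z in(("small",(.63,.08),(.74,.18),(.03,.08)),("bottle",(.34,.06),(.42,.135),(.05,.14)),("jar",(.55,.25),(.65,.34),(.05,.1)),("panel",(.34,.13),(.74,.26),(.165,.18))):
    for X in(P0,P):
        m=(X[...,0]>lo[0])&(X[...,0]<hi[0])&(X[...,1]>lo[1])&(X[...,1]<hi[1])&(X[...,2]>z[0])&(X[...,2]<z[1]);print(n,m.sum(),X[m].mean(0).round(4))
for n in("dish","cup","basket"):
    for o in outline_of(n,f)[:1]: print(n,o["score"],o["extent"])
E
```

```text
small 472 [0.6885 0.1377 0.049 ]
small 470 [0.6886 0.1376 0.0488]
bottle 279 [0.3821 0.1031 0.0966]
bottle 279 [0.3821 0.103  0.0965]
jar 356 [0.5966 0.293  0.0815]
jar 359 [0.5964 0.2929 0.0813]
panel 330 [0.5257 0.1688 0.169 ]
panel 331 [0.5285 0.1692 0.1687]
cup 0.7 [380.0, 147.4, 393.8, 161.7]
basket 0.67 [66.6, 136.3, 132.7, 209.0]
```

View pics/t10.png

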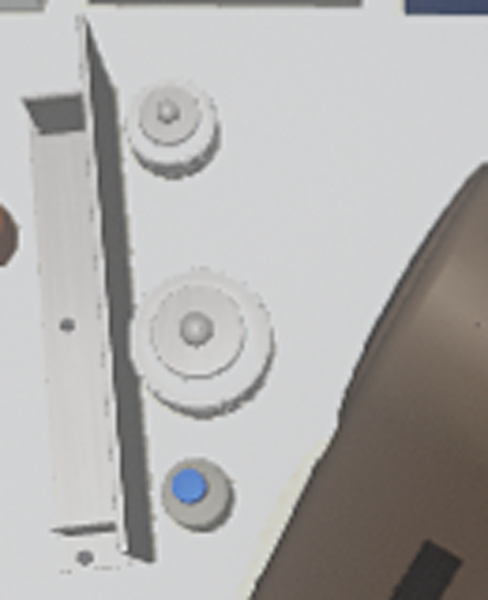

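The crop shows the canister upright and meeting the panel at about (133,340). The small canister, bottle and jar read the same as at the start. Handing in.

```bash
python3 -c "
from station import job;print(job.job_done())"
```

```text
the job is handed in; nothing more can be done
None
```

The big swab canister is standing upright and touching the splash panel, with the gripper clear of it. I handed the job in at about 25.5 s of the 61 s.

**How it was done**
- **Leaning the tool:** the moves cannot tilt the tool directly, so I pushed past the arm's reach limit until it leaned about 49°.
- **Tipping:** two fingertips pushed low on the bottom face. This squared the canister up and drove the knob up the panel.
- **Placing:** I tipped it well past its balance point (estimated at over 35°) and drew back so it settled on its foot. Then I slid it forward until the force rose to 12.7 N within 1 mm, and withdrew.

**Last checks**
- **Contact:** the top camera puts the canister's axis 55.9 mm from the panel face, against a radius of 56 mm. The calibration is only good to about 2 mm. The side camera cannot confirm it, because the panel hides the canister.
- **Neighbours:** the small canister, bottle and jar are within 0.2 mm of their first readings, and the basket's outline is where it was. The dish was hidden by the arm and the cup was partly hidden, so I did not re-measure either. The arm was planned to pass well above both.
- **Force:** the highest I read at the end of a move was about 42 N at the wrist, when the climb stuck briefly. The fingertips were pushing then; the gripper body should have been clear by the geometry. Lifting slightly freed it.

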